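# Clamp the humidity probe in the climate station's collet gland

## Task

Fit the humidity probe - the one with the plain straight grey cap, standing in the white rack - to the ripening room's climate station: set its shank into the collet gland on top of the housing and press it gently through the seal until it is fully home, then turn the hexagonal nut clockwise until the collet grips the shank firmly, hand-tight and no more, so that the collet is not crushed. Leave the other parts and the cheeses where they are, and let go of everything at the end.

Things in the scene. Friction and masses are not known exactly. Their poses are not given: they have to be found in the camera images.
- probe: humidity probe to be fitted: smooth steel shank 12 mm in diameter, 44 mm long (lowest 4 mm tapers to 7 mm), above it a plain dull-grey cap, a straight cylinder 18 mm in diameter, 26 mm high, flat top; about 0.07 kg. Stands upright in one of the rack's three holes, its cap resting on the rack's top. Origin at the lower end of the shank, z up along it; the cap spans z = 44 to 70 mm
- shank_end (a point): lower end of the probe's shank (the probe's origin)
- cap_mid (a point): good point to grip the probe: on its axis, 66 mm above the shank's lower end, 22 mm above the underside of the cap, 4 mm below its top
- rack: white plastic block, 52 x 200 x 50 mm, fixed, three upright holes in a row along its y axis, 70 mm apart; origin at the centre of its underside. The probe, the temperature probe and the blanking plug stand in the holes in any order, shanks 44 mm deep: lift straight up by 50 mm or more
- station: climate station, fixed: foot plate 120 x 150 x 6 mm, on it a pale housing 80 mm (x) by 120 mm (y) with its flat top at z = 96 mm; origin at the centre of the plate's underside. In the middle of the top an upright collet gland: fixed hexagon base, then a hexagonal cap nut, 36 mm across flats (flats 12 to 37 mm, top 42 mm above the housing's top), with the open mouth in the nut's upper face
- gland_mouth (a point): centre of the gland's mouth, level with the nut's upper face, 138 mm above the station's origin; z up. Countersunk from 19 to 14 mm diameter in its upper 7 mm; below that a 14 mm bore down to the socket floor, 40 mm under the mouth. Nothing in the bore turns with the nut
- socket: floor of the gland's bore, a fixed 13 mm disc. About 6 mm before the shank is home, rubber lips stop it: pushing through takes 6 to 13 N, then it goes on easily until it stops hard on this floor, the underside of the cap 4 mm above the nut. Not pushed through, it stands 5 to 6 mm too high. Keep the push on the floor under 45 N
- socket_floor (a point): centre of the socket floor, 98 mm above the station's origin; z up. With the probe home, shank_end lies on it
- nut_grip (a point): on the axis of the hexagonal nut, 28 mm above the housing's top (124 mm above the station's origin), a good height to grip it; turns with the nut. Its x axis points at the middle of one flat; 36 mm across flats. Clockwise seen from above closes the collet, at constant height and a steady drag of about 0.3 N m. The seated probe stands 32 mm proud of the nut, 46 mm above this point, between the fingers
- collet: collet inside the nut, three hidden plastic jaws; origin on the gland's axis. After 0.4 to 2.2 rad of nut turn, different each time, not visible, they meet the shank and torque climbs over the drag while turning: 0.1 N m in the first 0.4 rad, then 0.05 per 0.1 rad. Grips well from 0.13 above the drag, best 0.15 to 0.28, crushed at 0.34 (jaws' total squeeze: 650 N per N m of rise). It stays as left
- tprobe: temperature probe, a bystander that stands in the rack: 8 mm shank, 24 mm disc with a 12 mm thin neck rising 36 mm above the rack; origin at the lower end of its shank
- plug: blanking plug, a bystander that stands in the rack: flat 28 mm mushroom head only 11 mm high; origin at the lower end of its shank
- spare_nut: loose spare ring nut lying on the table, 36 mm across, 18 mm high; origin at the centre of its underside
- spanner: flat steel spanner, 170 mm long, lying on the table left of the station
- trier: cheese trier (coring iron) with a wooden handle, lying on the left
- sprayer: clear spray bottle, 68 mm across, 170 mm high, on the right
- log1: white cheese log, 66 x 260 x 60 mm, loose on the wire shelf at the far side, the one of two nearer the robot

How it is judged (in metres and radians):
On the way, in this order (a step that is already met when the one before it is completed fails the run):
1. The probe's shank is fully home in the gland (z of shank_end in the frame of socket_floor between -0.003 and 0.002 m and horizontal distance between shank_end and socket_floor below 0.003 m and angle between the z axis of probe and the z axis of socket_floor, either way round below 0.06 rad), for 0.2 s.
2. The collet grips the seated shank (all of step 1 and contact force between collet and probe above 80 N), for 0.2 s.
At the end, for the whole second after the job is handed in: The probe stands upright (within 0.06 rad) and fully home in the gland, its shank's end within 2 mm of the socket floor and 3 mm of its centre, at rest and released, and the collet's jaws together hold it with more than 80 N (all of step 2 and linear speed of probe below 0.02 m/s); the robot touches nothing.
It fails at once if The collet is crushed: its jaws together squeeze the probe with more than 220 N (contact force between collet and probe above 220 N).
It fails at once if The probe is rammed on the socket floor with more than 45 N (contact force between socket and probe above 45 N).
It fails at once if A bystander (other parts in the rack, spare nut, tools, bottle, cheeses) is moved by more than 25 mm (distance of any of tprobe, plug, spare_nut, spanner, trier, sprayer, log1 from where it was at the start of the episode above 0.025 m).
It also fails if it takes over 64 s, if anything falls off the work surface, if the arm or the gripper's body presses on something with over 40 N, if the wrist force passes 120 N, or if a joint passes its speed limit or range.

## Robot

A 7-joint arm with a two-finger parallel gripper is mounted at the origin on the work surface. World frame = base frame: x ahead of the robot, y to its left, z up, the work surface at z = 0. Lengths are in mm, angles in rad, forces in N, time in s.
With the tool pointing down it reaches from about 400 to 900 mm from the base axis. Payload 5.6 kg.
Tool frame: the origin (TCP) lies on the centre line of the jaws, within the pads' length; the fingertips stand 8 mm ahead of it and the grasp point (between the pads) lies 11 mm behind it; z points along the fingers, y is the direction in which the jaws open and shut (so a half turn about z gives the same grasp; the last joint's range is limited). The gripper opens to 92 mm and grips with 3 to 60 N. Pads are 20 mm wide; open, the fingers measure 128 mm over their backs; the gripper's body (75 mm by 189 mm) begins 69 mm behind the grasp point.
Start: joints at [1.276, 0.468, -0.012, 1.603, 0.006, 1.071, -0.056], TCP at [161.903, -629.52, 222.592] pointing down, gripper open.
Joint ranges: [-2.53, 2.53], [-0.31, 2.02], [-1.57, 1.55], [0.28, 2.44], [-1.29, 4.43], [0.15, 1.84], [-2.92, 2.92]. Speed limits (rad/s): [2.57, 2.57, 3.14, 3.14, 3.14, 3.14, 3.14].

## Interface

Orientations are given as a rotation vector (axis times angle).
In Python, from plant import * gives the robot as it stands.
- The arm moves only by the tool arm_command, never from a script. Its argument "deltas" is a list that holds one entry, the list of rows, each a list of 7 numbers: the opening, from 0 (shut) to 1 (fully open), then the shift along the tool's x, y, z in m, then the turn, a rotation vector about the tool's x, y, z in degrees. In form: [[[fingers, x, y, z, ax, ay, az], ...]]. A call has 1 to 12 rows; each row is the pose to reach, as a shift and turn from the pose measured when the call began, along the tool's axes at that moment; what a row does not reach only later rows make up. A row lasts 1/12 s, in which the tool goes at most 41.7 mm and 7.16 degrees, less where a joint would pass 70% of its speed; a pose out of reach is approached as far as the arm can. A call with a gripper value outside its range is refused whole. The fingers move at their own pace and stop on an object; the grip force is fixed at half the most. Time passes only in rows, so rows that repeat a pose let the fingers close. It gives the time, the measured TCP pose, the force and the opening at its end, in the units of the state.
- sense(): the state, without advancing time (a new reading comes with each control period).
- read_camera(name): name is "scene" or "side" or "wrist"; returns the picture (420x560x3 uint8, blue, green, red); there is no depth.
- calibration(name): a dict with "K" (3x3 intrinsics, pixels), "xyz" and "orientation" of the camera in the world. Camera axes: x right, y down, z forward; pixel columns grow to the right and rows downward; lengths in mm; the calibration is good to about 2 mm. A picture is of the moment at which its call begins: read the wrist's pose just before it. calibration takes no time and is no camera call; for the wrist camera it gives the pose at the moment of the call.
- close_job(): hands the job in, once; it reports no verdict.
The state is a dict: "t": time; "joint_pos": joint angles; "joint_velocities": joint speeds; "tau": joint torques, N m; "position": TCP position; "orientation": TCP orientation; "wrist_force": force on the tool from outside, world axes, zero at the start; "torque": the same for the moment, N m; "opening": opening from 0.0 (shut) to 1.0 (fully open).
Only numpy, scipy, OpenCV 4.12 (cv2) and the standard library are available. Lean on these libraries where they do the work, as an engineer would, in place of code of your own. Each camera call takes 0.05 s, during which the arm holds its last target.

## Working session

There is one attempt and no reset: what is moved stays moved. The work goes in short steps, Python scripts to look and compute and a tool call to move; the robot and the scene stay as the last step left them, time stands still between calls to the robot, and variables do not carry over. Pictures are saved under pics/ and viewed, and the job is handed in when it is done.

Besides the shell and the picture viewer there is one more tool, called after ">>>" as name([rows], argument=value, ...), one row to a line, values as JSON. arm_command: Moves the arm, as the interface text tells. Its arguments: {"type":"object","properties":{"deltas":{"type":"array"}},"required":["deltas"]}

```bash
mkdir -p pics; ls; cat > h.py <<'E'
from plant import *
import numpy as np, cv2, json
from scipy.spatial.transform import Rotation as R
def snap(n,f):
    s=sense(); c=calibration(n); im=read_camera(n); cv2.imwrite('pics/'+f+'.png',im)
    json.dump({k:np.array(c[k]).tolist() for k in c},open('pics/'+f+'.json','w'))
    return im,c
def cam(f):
    c=json.load(open('pics/'+f+'.json')); K=np.array(c['K']); o=np.array(c['orientation'],float)
    Rm=o if o.shape==(3,3) else R.from_rotvec(o).as_matrix()
    return K,np.array(c['xyz']),Rm
def ray(f,u,v):
    K,p,Rm=cam(f); d=Rm@np.linalg.inv(K)@np.array([u,v,1.]); return p,d/np.linalg.norm(d)
def atz(f,u,v,z):
    p,d=ray(f,u,v); return p+d*(z-p[2])/d[2]
def tri(*obs):
    A=np.zeros((3,3));b=np.zeros(3)
    for o in obs:
        p,d=ray(*o);M=np.eye(3)-np.outer(d,d);A+=M;b+=M@p
    x=np.linalg.solve(A,b); return x,[float(np.linalg.norm((np.eye(3)-np.outer(ray(*o)[1],ray(*o)[1]))@(x-ray(*o)[0]))) for o in obs]
def proj(f,X):
    K,p,Rm=cam(f); q=K@(Rm.T@(np.array(X)-p)); return q[:2]/q[2]
E
python3 - <<'E'
from h import *
s=sense(); print(s)
for n in("scene","side","wrist"):
    im,c=snap(n,n+'0'); print(n,c)
E
```

```text
pics
{'t': 0.0, 'joint_pos': array([ 1.27598138,  0.468383  , -0.01157639,  1.60361405,  0.00598181,
        1.07142117, -0.05628277]), 'joint_velocities': array([ 0.00152563, -0.00149891,  0.00171376,  0.00067399, -0.00037525,
       -0.00073407, -0.00014228]), 'tau': array([-1.71123129e-04, -5.20571315e+01, -1.29602890e-02, -2.43746477e+01,
       -5.67172654e-02,  1.71769154e-02,  1.57927989e-04]), 'position': array([ 161.73379226, -628.96394465,  221.64051831]), 'orientation': array([-3.11499583e+00, -3.94161779e-01,  5.40506301e-04]), 'wrist_force': array([ 0.09610288, -0.84162684,  0.66385393]), 'torque': array([ 0.02308947, -0.0188719 ,  0.01820015]), 'opening': 0.9992863952252706}
scene {'K': array([[419.63544856,   0.        , 283.94108043],
       [  0.        , 419.63544856, 213.71917969],
       [  0.        ,   0.        ,   1.        ]]), 'xyz': array([1509.53968933,  199.89982266,  980.87946513]), 'orientation': array([-1.60675305, -1.90803832,  0.8451508 ])}
side {'K': array([[473.01941017,   0.        , 279.43202129],
       [  0.        , 473.01941017, 209.90703663],
       [  0.        ,   0.        ,   1.        ]]), 'xyz': array([ 508.6020788 , -872.84163047, 1147.71820892]), 'orientation': array([-2.4518683 ,  0.07958804, -0.04548841])}
wrist {'K': array([[365.32452971,   0.        , 280.7084761 ],
       [  0.        , 365.32452971, 212.78759053],
       [  0.        ,   0.        ,   1.        ]]), 'xyz': array([ 228.99565607, -612.51954315,  384.74272181]), 'orientation': array([ 2.32392798, -1.8008236 , -0.22150578])}
```

View pics/scene0.png

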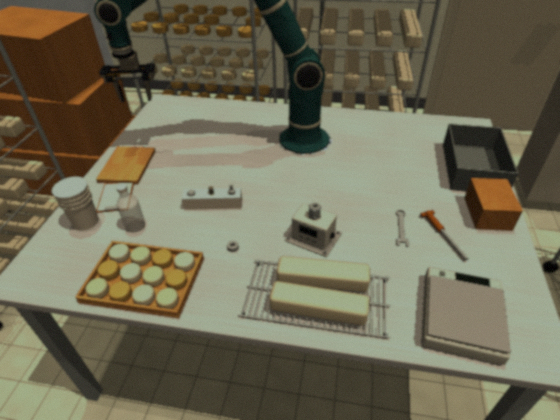

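View pics/side0.png

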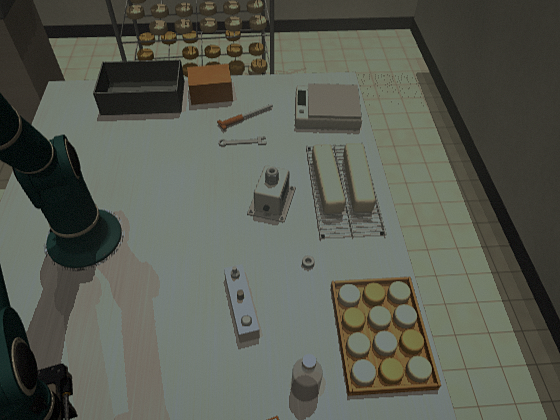

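View pics/wrist0.png

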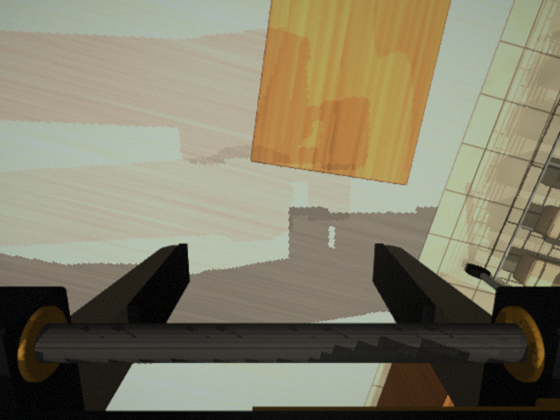

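The scene view shows the rack at about (212,197), the gland at (314,211) and the spare nut at (232,245). In the side view the rack is at (242,305) and the gland at (271,175). I'll enlarge both.

```bash
python3 - <<'E'
from h import *
a=cv2.imread('pics/scene0.png'); b=cv2.imread('pics/side0.png')
def crop(im,u,v,w,h,k): return cv2.resize(im[v:v+h,u:u+w],None,fx=k,fy=k,interpolation=cv2.INTER_CUBIC)
cv2.imwrite('pics/c1.png',np.vstack([crop(a,175,170,80,45,8)[:300],crop(a,280,190,80,65,8)[:300]]))
cv2.imwrite('pics/c2.png',np.hstack([crop(b,215,255,60,95,6),crop(b,240,150,60,95,6)]))
E
```

```text
(no output)
```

View pics/c1.png

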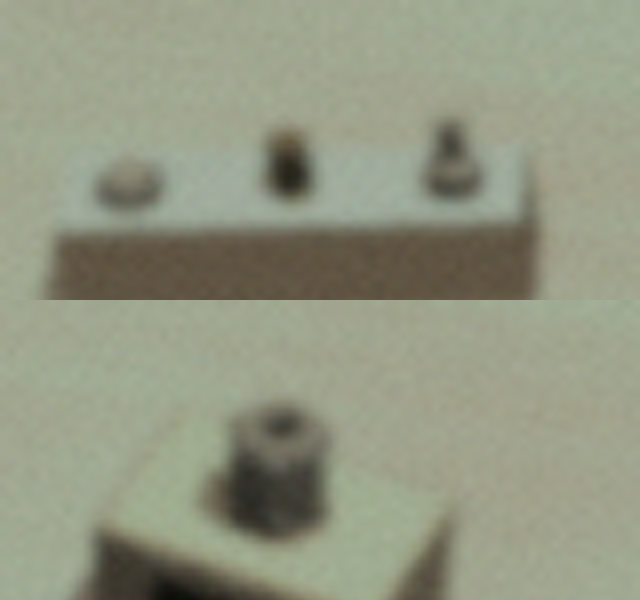

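View pics/c2.png

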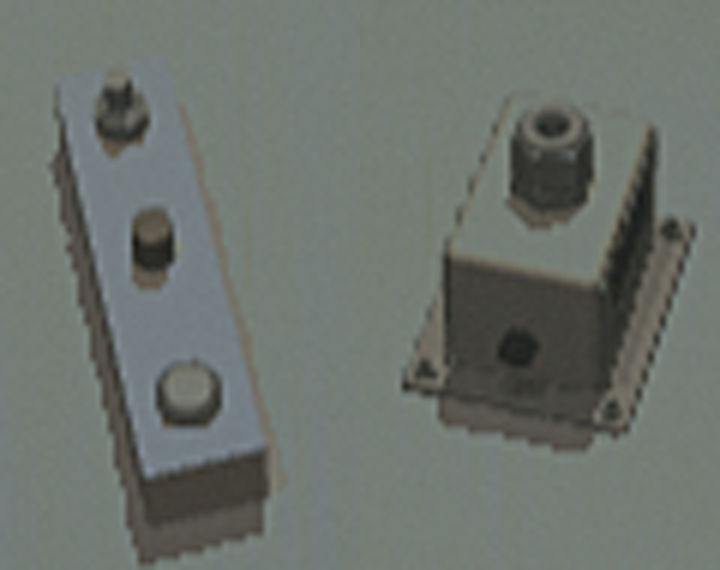

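The probe is the straight grey cap in the middle hole. The neck is at the far end and the mushroom at the near end. Cap top centre: scene (211,187), side (240.5,291.5). Nut mouth: scene (315,205.6), side (272,170.5).

```bash
python3 - <<'E'
from h import *
print('probe top',tri(('scene0',211,187.3),('side0',240.5,291.5)))
print('mouth',tri(('scene0',315,205.6),('side0',272,170.5)))
print('tprobe',tri(('scene0',175+450/8,170+128/8),('side0',215+118/6,255+78/6)))
print('plug',tri(('scene0',175+128/8,170+173/8),('side0',215+190/6,255+382/6)))
c=calibration('wrist');s=sense()
Rt=R.from_rotvec(s['orientation']).as_matrix(); print(Rt)
print('cam in tool',Rt.T@(c['xyz']-s['position'])); print(Rt.T@R.from_rotvec(c['orientation']).as_matrix())
# rack edges side view at z=50
for p in [(57,80),(160,60),(145,475),(268,440)]: print(atz('side0',215+p[0]/6,255+p[1]/6,50))
E
```

```text
probe top (array([ 463.0643408 , -255.44895218,   73.99414499]), [1.6514246795658425, 1.651424679565833])
mouth (array([566.55611016, 112.83277705, 134.69236329]), [1.1462523898155073, 1.146252389815654])
tprobe (array([ 449.46879954, -186.63328819,   78.23426285]), [0.9455253071218586, 0.9455253071219062])
plug (array([ 476.80647468, -324.75111432,   57.3548676 ]), [1.1267649615968633, 1.1267649615968622])
[[ 9.68479477e-01  2.49092995e-01 -4.26443179e-04]
 [ 2.49093340e-01 -9.68478668e-01  1.25641338e-03]
 [-1.00037349e-04 -1.32303473e-03 -9.99999120e-01]]
cam in tool [  69.22231995    0.50905195 -163.00037513]
[[ 5.46401582e-04 -9.70227073e-01 -2.42196466e-01]
 [ 9.99998674e-01  1.58616114e-04  1.62061493e-03]
 [-1.53394822e-03 -2.42197031e-01  9.70225873e-01]]
[ 420.9100651  -168.79369121   50.        ]
[ 467.74041338 -160.91826868   50.        ]
[ 457.82516829 -362.54344999   50.        ]
[ 508.97579521 -350.29538539   50.        ]
```

>>> arm_command([
  [[0.6, 0.385, -0.287, 0.012, 0, 0, -87], [0.6, 0.385, -0.287, 0.012, 0, 0, -87], [0.6, 0.385, -0.287, 0.012, 0, 0, -87], [0.6, 0.385, -0.287, 0.012, 0, 0, -87], [0.6, 0.385, -0.287, 0.012, 0, 0, -87], [0.6, 0.385, -0.287, 0.012, 0, 0, -87], [0.6, 0.385, -0.287, 0.012, 0, 0, -87], [0.6, 0.385, -0.287, 0.012, 0, 0, -87], [0.6, 0.385, -0.287, 0.012, 0, 0, -87], [0.6, 0.385, -0.287, 0.012, 0, 0, -87], [0.6, 0.385, -0.287, 0.012, 0, 0, -87], [0.6, 0.385, -0.287, 0.012, 0, 0, -87]],
])

```text
t: 1.15
position: [465.8, -250.4, 210.4]
orientation: [-1.997, -2.424, -0.004]
wrist_force: [-0.2, 0.6, -0.1]
opening: 0.602
```

```bash
python3 - <<'E'
from h import *
im,c=snap('wrist','w1'); s=sense(); print(s['position'],s['orientation'],s['joint_pos'],s['t'])
for n,X in dict(probe=[463,-255.5,76],top_t=[449.5,-186.6,86],plug=[476.8,-324.7,61]).items(): print(n,proj('w1',X))
E
```

```text
[ 467.77409072 -247.62033982  210.43996402] [-1.98475387 -2.43407573 -0.00776975] [ 0.84338986  0.33018447 -0.50150075  1.88405724  0.18367429  0.97279341
  0.4635169 ] 1.2
probe [274.09001031 209.80327173]
top_t [273.44137376 123.58969827]
plug [274.96900532 280.24650954]
```

View pics/w1.png

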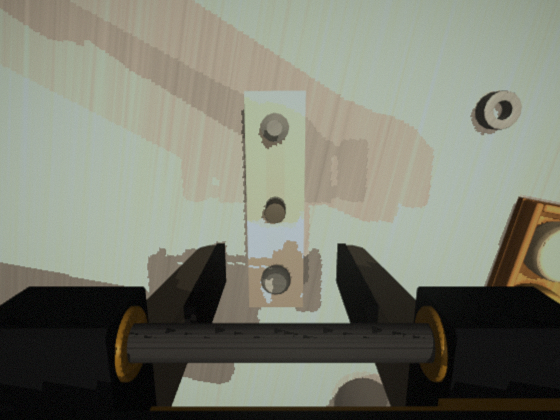

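The wrist view shows the straight cap at about (275,210), near the predicted (274,210). The arm was still settling, so I'll take it again and fit precisely.

```bash
python3 - <<'E'
from h import *
im,c=snap('wrist','w2'); s=sense(); print(s['position'],s['orientation'],s['t'])
print(proj('w2',[463,-255.5,76]))
cv2.imwrite('pics/w2c.png',cv2.resize(im[80:310,230:320],None,fx=2.6,fy=2.6,interpolation=cv2.INTER_CUBIC))
cv2.imwrite('pics/w2d.png',cv2.resize(im[185:235,245:305],None,fx=10,fy=10,interpolation=cv2.INTER_CUBIC))
E
```

```text
[ 465.76904528 -250.58256316  210.22302734] [-1.99816776 -2.42239218 -0.00486322] 1.25
[270.88576052 212.63582248]
```

View pics/w2d.png

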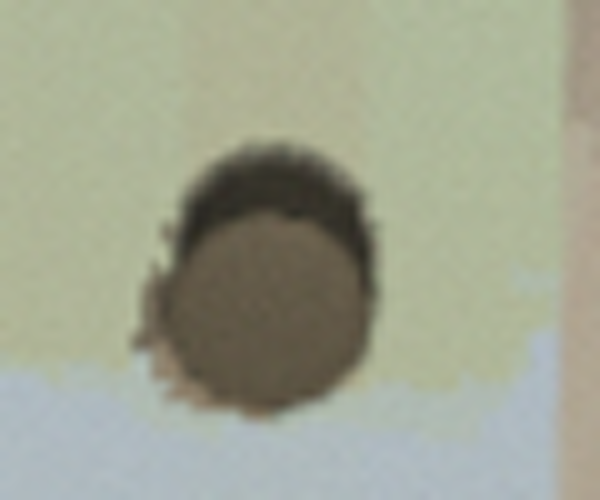

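View pics/w2c.png

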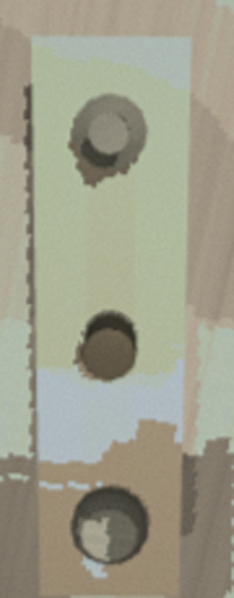

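```bash
python3 - <<'E'
from h import *
print('w2',atz('w2',271.2,215.8,76))
for i in range(3):
    im,c=snap('wrist','w3%d'%i); s=sense(); print(s['position'],s['orientation'],s['t'],np.round(s['joint_velocities'],3), c['xyz'])
cv2.imwrite('pics/w3d.png',cv2.resize(im[185:235,245:305],None,fx=10,fy=10,interpolation=cv2.INTER_CUBIC))
E
```

```text
w2 [ 463.79495346 -258.13555079   76.        ]
[ 464.00649399 -253.43000462  210.00613971] [-2.00659070e+00 -2.41505839e+00 -1.90235865e-03] 1.3 [ 0.038 -0.006  0.06   0.007  0.007  0.004 -0.015] [ 454.1997829  -184.67501506  373.44350582]
[ 462.88045821 -255.27812593  209.89076061] [-2.01140057e+00 -2.41094425e+00 -2.66571575e-04] 1.35 [ 0.026 -0.007  0.033  0.002  0.002  0.001 -0.001] [ 453.12899957 -187.22082631  373.15060125]
[ 462.2875197  -256.33765982  209.88588913] [-2.01406234e+00 -2.40884029e+00  3.77888300e-04] 1.4 [ 0.016 -0.005  0.015  0.004 -0.004  0.002  0.002] [ 452.39168271 -188.90882648  373.00212766]
```

View pics/w3d.png

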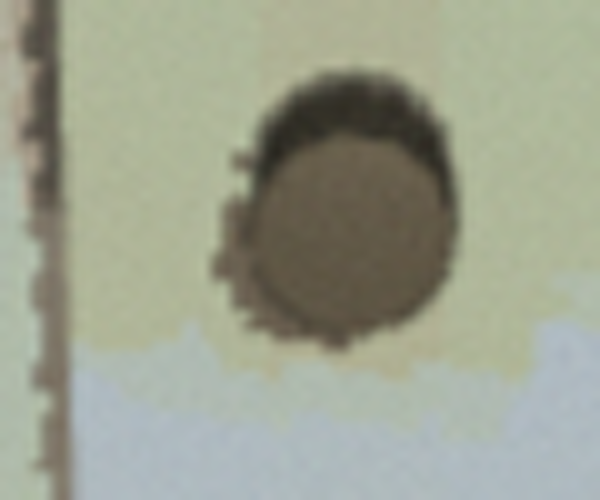

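```bash
python3 - <<'E'
from h import *
im,c=snap('wrist','w4'); s=sense(); print(s['position'],s['orientation'],s['t'])
print('w32',atz('w32',279.6,208.1,76))
# detect cap top via circle on w4
g=cv2.cvtColor(im,cv2.COLOR_BGR2GRAY)
cv2.imwrite('pics/w4d.png',cv2.resize(im[80:320,240:320],None,fx=2.5,fy=2.5,interpolation=cv2.INTER_CUBIC))
cv2.imwrite('pics/w4e.png',cv2.resize(im[185:235,250:310],None,fx=10,fy=10,interpolation=cv2.INTER_CUBIC))
E
```

```text
[ 462.0206436  -256.78832209  209.92374518] [-2.01518631e+00 -2.40797475e+00  5.32003381e-04] 1.45
w32 [ 463.92811195 -258.17444245   76.        ]
```

View pics/w4d.png

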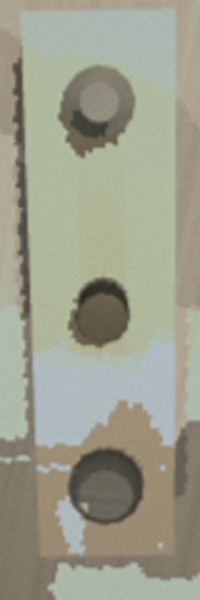

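View pics/w4e.png

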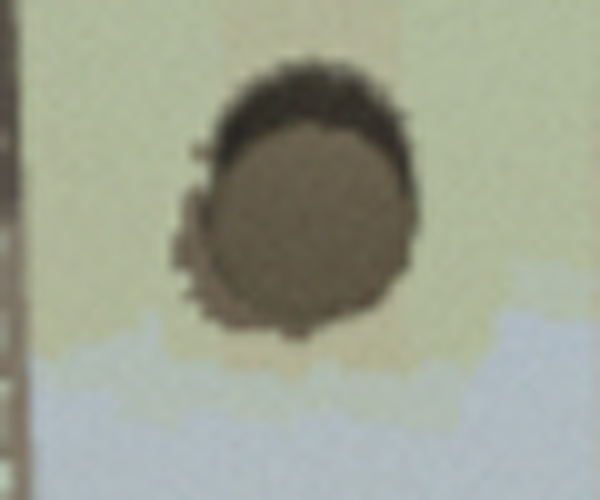

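>>> arm_command([
  [[0.6, -0.001, 0.001, 0.03, 0, 0, 0], [0.6, -0.002, 0.0015, 0.06, 0, 0, 0], [0.6, -0.002, 0.0015, 0.09, 0, 0, 0], [0.6, -0.002, 0.0015, 0.11, 0, 0, 0], [0.6, -0.002, 0.0015, 0.125, 0, 0, 0], [0.6, -0.002, 0.0015, 0.135, 0, 0, 0], [0.6, -0.002, 0.0015, 0.14, 0, 0, 0], [0.6, -0.002, 0.0015, 0.14, 0, 0, 0], [0.6, -0.002, 0.0015, 0.14, 0, 0, 0], [0.6, -0.002, 0.0015, 0.14, 0, 0, 0]],
])

```text
t: 2.28
position: [464.3, -259.0, 70.9]
orientation: [2.017, 2.408, -0.0]
wrist_force: [0.2, -0.2, 0.0]
opening: 0.601
```

```bash
python3 - <<'E'
from h import *
im,c=snap('wrist','w5'); s=sense(); print(s['position'],s['orientation'],s['t'])
print(proj('w5',[464,-258.2,76]))
E
```

```text
[ 464.33926815 -258.90518155   71.00240666] [ 2.01643029e+00  2.40848459e+00 -1.52055937e-04] 2.3333
[277.12175624 268.95997339]
```

View pics/w5.png

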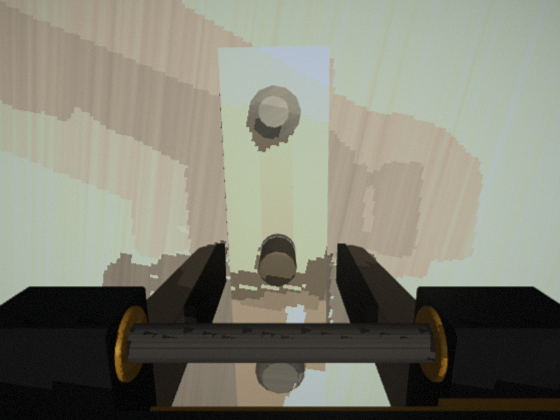

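```bash
python3 - <<'E'
from h import *
im=cv2.imread('pics/w5.png');cv2.imwrite('pics/w5e.png',cv2.resize(im[225:295,245:310],None,fx=8,fy=8,interpolation=cv2.INTER_CUBIC))
print(tri(('w4',280.8,207.4),('w5',277,264)),atz('w5',277,264,76))
E
```

```text
(array([ 464.67197818, -262.20391799,   59.98903968]), [0.1721096725628923, 0.17210967256279297]) [ 463.51713007 -255.78810543   76.        ]
```

View pics/w5e.png

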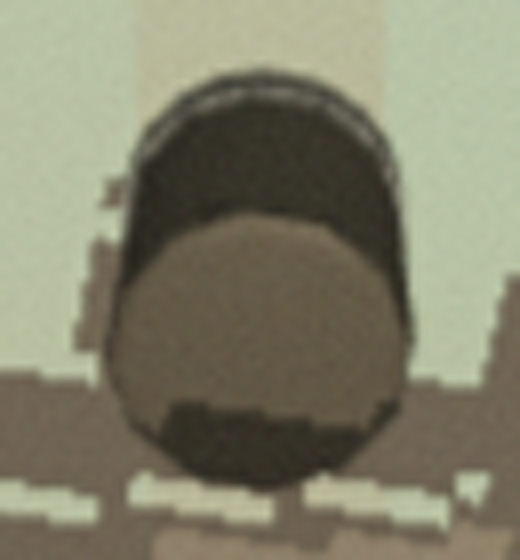

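The cap top is centred at (277.2,268.5), including the shaded lower part, against a prediction of (277,269). So z=76 and xy≈(464,-258.2) hold up. Next I descend and grip.

>>> arm_command([
  [[0.6, 0.0005, 0, 0.003, 0, 0, 0], [0.6, 0.0005, 0, 0.006, 0, 0, 0], [0.6, 0.0005, 0, 0.009, 0, 0, 0], [0.5, 0.0005, 0, 0.009, 0, 0, 0], [0.3, 0.0005, 0, 0.009, 0, 0, 0], [0.0, 0.0005, 0, 0.009, 0, 0, 0], [0.0, 0.0005, 0, 0.009, 0, 0, 0], [0.0, 0.0005, 0, 0.009, 0, 0, 0], [0.0, 0.0005, 0, 0.009, 0, 0, 0], [0.0, 0.0005, 0, 0.009, 0, 0, 0], [0.0, 0.0005, 0, 0.009, 0, 0, 0], [0.0, 0.0005, 0, 0.009, 0, 0, 0]],
])

```text
t: 3.33
position: [463.6, -258.6, 62.1]
orientation: [-2.017, -2.408, 0.002]
wrist_force: [-3.2, 0.9, 3.3]
opening: 0.182
```

>>> arm_command([
  [[0.0, 0, 0, -0.01, 0, 0, 0], [0.0, 0, 0, -0.025, 0, 0, 0], [0.0, 0, 0, -0.05, 0, 0, 0], [0.0, 0, 0, -0.08, 0, 0, 0], [0.0, 0, 0, -0.11, 0, 0, 0], [0.0, 0, 0, -0.135, 0, 0, 0], [0.0, 0, 0, -0.155, 0, 0, 0], [0.0, 0, 0, -0.165, 0, 0, 0], [0.0, 0, 0, -0.168, 0, 0, 0], [0.0, 0, 0, -0.168, 0, 0, 0], [0.0, 0, 0, -0.168, 0, 0, 0]],
])

```text
t: 4.25
position: [463.2, -258.3, 229.0]
orientation: [-2.016, -2.407, 0.002]
wrist_force: [-1.0, 0.9, -1.7]
opening: 0.186
```

```bash
python3 - <<'E'
from h import *
im,c=snap('wrist','w6'); s=sense(); print(s['position'],s['orientation'],s['t'],s['joint_pos'],s['opening'],s['wrist_force'])
Rt=R.from_rotvec(s['orientation']).as_matrix();print(Rt)
print(Rt.T@(np.array([566.5,112.8,225])-s['position']))
E
```

```text
[ 463.02676606 -258.14505812  228.66097375] [-2.01513177e+00 -2.40650930e+00  1.94601582e-03] 4.3 [ 0.86123051  0.31077665 -0.49877363  1.86156905  0.17343308  1.01498379
  0.46674187] 0.1884084783068134 [ 0.65217094  0.01838393 -0.27522726]
[[-1.75650009e-01  9.84448289e-01 -2.93945798e-03]
 [ 9.84451756e-01  1.75653148e-01  8.44115846e-04]
 [ 1.34731345e-03 -2.74548561e-03 -9.99995324e-01]]
[346.99750679 167.03176635   3.66992201]
```

View pics/w6.png

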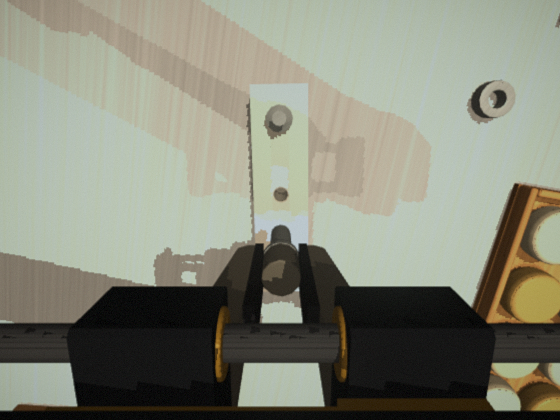

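>>> arm_command([
  [[0.0, 0.02, 0.012, 0, 0, 0, 0], [0.0, 0.055, 0.032, 0, 0, 0, 0], [0.0, 0.09, 0.052, 0, 0, 0, 0], [0.0, 0.125, 0.073, 0, 0, 0, 0], [0.0, 0.16, 0.093, 0, 0, 0, 0], [0.0, 0.195, 0.113, 0, 0, 0, 0], [0.0, 0.23, 0.134, 0, 0, 0, 0], [0.0, 0.26, 0.151, 0, 0, 0, 0], [0.0, 0.28, 0.163, 0, 0, 0, 0], [0.0, 0.287, 0.167, 0, 0, 0, 0], [0.0, 0.287, 0.167, 0, 0, 0, 0], [0.0, 0.287, 0.167, 0, 0, 0, 0]],
])

```text
t: 5.3
position: [576.4, 52.7, 227.3]
orientation: [-2.014, -2.405, 0.005]
wrist_force: [-0.3, 0.8, -0.4]
opening: 0.19
```

>>> arm_command([
  [[0.0, 0, 0, 0, 0, 0, 0], [0.0, 0, 0, 0, 0, 0, 0], [0.0, 0, 0, 0, 0, 0, 0]],
])

```text
t: 5.55
position: [576.1, 50.7, 227.1]
orientation: [-2.018, -2.403, 0.007]
wrist_force: [-0.3, 0.5, -1.2]
opening: 0.19
```

```bash
python3 - <<'E'
from h import *
im,c=snap('wrist','w7'); s=sense(); print(s['position'],s['orientation'],s['t'],s['joint_pos'],s['opening'],s['wrist_force'],np.abs(s['joint_velocities']).max())
print(proj('w7',[566.5,112.8,138]))
cv2.imwrite('pics/w7b.png',im)
E
```

```text
[576.2465697   51.14799344 227.33085628] [-2.01733553 -2.40328711  0.00606325] 5.6 [ 0.32104171  0.42157382 -0.60229274  1.74304759  0.26718671  1.06554813
 -0.1980551 ] 0.18474751179888454 [-0.14189867  0.69830098 -0.50264816] 0.005753146937843973
[281.06890911 128.0173697 ]
```

View pics/w7.png

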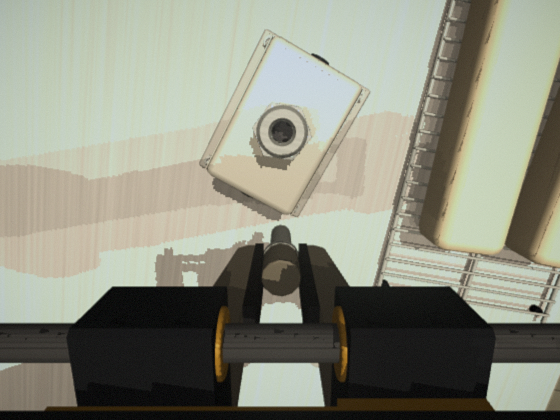

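```bash
python3 - <<'E'
from h import *
im=cv2.imread('pics/w7.png')
cv2.imwrite('pics/w7e.png',np.hstack([cv2.resize(im[95:170,245:320],None,fx=5,fy=5,interpolation=cv2.INTER_CUBIC),cv2.resize(im[220:300,240:325],None,fx=4.6875,fy=4.6875,interpolation=cv2.INTER_CUBIC)]))
s=sense()
E
```

```text
(no output)
```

View pics/w7e.png

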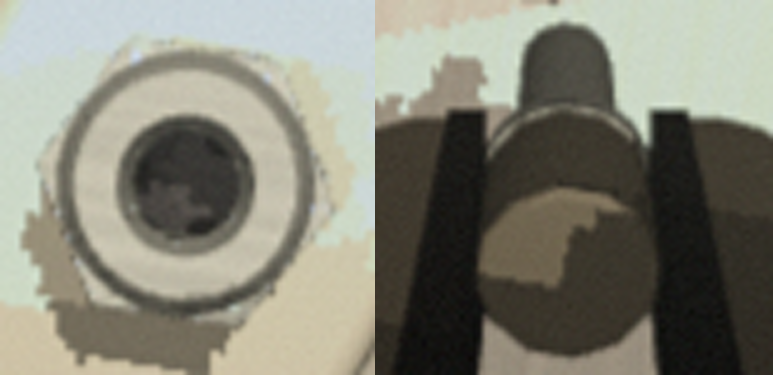

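```bash
python3 - <<'E'
from h import *
s=sense(); p=s['position']; Rt=R.from_rotvec(s['orientation']).as_matrix()
m=atz('w7',281.8,131.6,138); print('mouth',m)
cap=atz('w7',280.9,277.5,p[2]+15); tip=None
print('cap in tool',Rt.T@(cap-p)); 
print('mouth rel tool',Rt.T@(m-p))
print(p,Rt)
print('expected cap-top pixel',proj('w7',p-15*Rt[:,2]),'shank end px', proj('w7',p+55*Rt[:,2]))
E
```

```text
mouth [567.39367544 110.56838465 138.        ]
cap in tool [  0.71317611   1.41346703 -15.00757234]
mouth rel tool [60.01449017  2.06343075 89.34854076]
[576.2465697   51.14799344 227.33085628] [[-1.73291948e-01  9.84855538e-01 -5.42871256e-03]
 [ 9.84870392e-01  1.73291867e-01 -4.88861310e-04]
 [ 4.59293969e-04 -5.43129400e-03 -9.99985145e-01]]
expected cap-top pixel [277.66652291 279.00415099] shank end px [278.57448368 231.82343924]
```

>>> arm_command([
  [[0.0, 0.015, 0, 0, 0, 0, 0], [0.0, 0.035, 0.0005, 0, 0, 0, 0], [0.0, 0.05, 0.0005, 0, 0, 0, 0], [0.0, 0.058, 0.0005, 0, 0, 0, 0], [0.0, 0.059, 0.0005, 0.005, 0, 0, 0], [0.0, 0.059, 0.0005, 0.01, 0, 0, 0], [0.0, 0.059, 0.0005, 0.015, 0, 0, 0], [0.0, 0.059, 0.0005, 0.02, 0, 0, 0], [0.0, 0.059, 0.0005, 0.02, 0, 0, 0], [0.0, 0.059, 0.0005, 0.02, 0, 0, 0], [0.0, 0.059, 0.0005, 0.02, 0, 0, 0], [0.0, 0.059, 0.0005, 0.02, 0, 0, 0]],
])

```text
t: 6.6
position: [566.6, 109.2, 207.5]
orientation: [-2.018, -2.403, 0.006]
wrist_force: [0.7, 0.0, -0.3]
opening: 0.186
```

```bash
python3 - <<'E'
from h import *
im,c=snap('wrist','w8'); snap('side','s8');snap('scene','c8');s=sense(); print(s['position'],s['orientation'],s['t'],s['wrist_force'],s['torque'])
p=s['position']; Rt=R.from_rotvec(s['orientation']).as_matrix()
print(Rt.T@(np.array([567.4,110.6,138])-p))
a=cv2.imread('pics/side0.png')
f=lambda n,u,v:cv2.resize(cv2.imread('pics/%s.png'%n)[v:v+70,u:u+50],None,fx=5,fy=5,interpolation=cv2.INTER_CUBIC)
cv2.imwrite('pics/w8e.png',np.hstack([f('s8',248,130),f('c8',290,165),cv2.resize(im[200:300,230:330],(350,350),interpolation=cv2.INTER_CUBIC)[:350]]))
E
```

```text
[566.54107586 109.31065363 207.557222  ] [-2.01761521 -2.40345524  0.00560433] 6.75 [ 0.06774796 -0.39499367 -1.42755947] [-0.05272012 -0.1389204   0.01131869]
[ 1.09242873  1.41769829 69.55144879]
```

View pics/w8e.png

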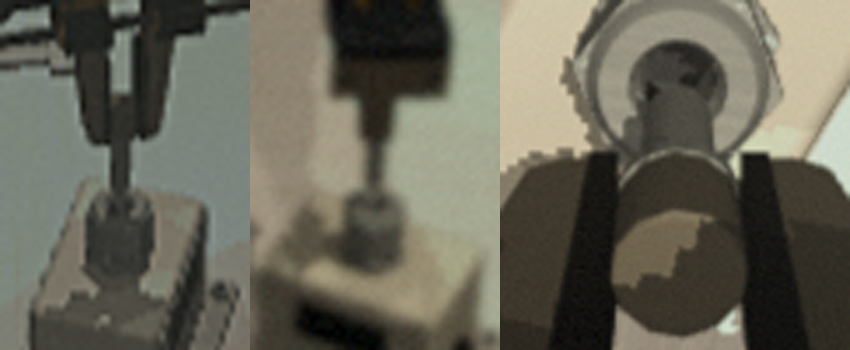

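Both fixed views show the shank centred over the mouth to about 1 mm. Now I lower it into the bore.

>>> arm_command([
  [[0.0, 0, 0, 0.006, 0, 0, 0], [0.0, 0, 0, 0.012, 0, 0, 0], [0.0, 0, 0, 0.016, 0, 0, 0], [0.0, 0, 0, 0.02, 0, 0, 0], [0.0, 0, 0, 0.024, 0, 0, 0], [0.0, 0, 0, 0.028, 0, 0, 0], [0.0, 0, 0, 0.028, 0, 0, 0], [0.0, 0, 0, 0.028, 0, 0, 0]],
])

```text
t: 7.42
position: [566.3, 109.3, 179.3]
orientation: [-2.017, -2.403, 0.006]
wrist_force: [0.8, -0.7, -0.4]
opening: 0.184
```

```bash
python3 - <<'E'
from h import *
s=sense(); print(s['position'],s['orientation'],s['t'],s['wrist_force'],s['torque'])
E
```

```text
[566.25974087 109.30257326 179.27924395] [-2.01726532 -2.40321298  0.00618604] 7.4167 [ 0.83993482 -0.6875837  -0.39697078] [-0.02856444 -0.12419093 -0.01038904]
```

>>> arm_command([
  [[0.0, 0, 0, 0.004, 0, 0, 0], [0.0, 0, 0, 0.008, 0, 0, 0], [0.0, 0, 0, 0.011, 0, 0, 0], [0.0, 0, 0, 0.014, 0, 0, 0], [0.0, 0, 0, 0.016, 0, 0, 0], [0.0, 0, 0, 0.017, 0, 0, 0], [0.0, 0, 0, 0.017, 0, 0, 0]],
])

```text
t: 8.0
position: [566.0, 109.3, 162.0]
orientation: [-2.017, -2.403, 0.007]
wrist_force: [-0.7, -0.3, -1.1]
opening: 0.185
```

>>> arm_command([
  [[0.0, 0, 0, 0.001, 0, 0, 0], [0.0, 0, 0, 0.002, 0, 0, 0], [0.0, 0, 0, 0.003, 0, 0, 0], [0.0, 0, 0, 0.004, 0, 0, 0], [0.0, 0, 0, 0.004, 0, 0, 0]],
])

```text
t: 8.42
position: [566.2, 109.5, 158.1]
orientation: [-2.017, -2.403, 0.006]
wrist_force: [0.6, 1.1, 0.5]
opening: 0.188
```

>>> arm_command([
  [[0.0, 0, 0, 0.001, 0, 0, 0], [0.0, 0, 0, 0.002, 0, 0, 0], [0.0, 0, 0, 0.002, 0, 0, 0]],
])

```text
t: 8.67
position: [566.3, 109.5, 155.9]
orientation: [-2.017, -2.403, 0.005]
wrist_force: [1.0, 0.2, -0.3]
opening: 0.183
```

>>> arm_command([
  [[0.0, 0, 0, 0.001, 0, 0, 0], [0.0, 0, 0, 0.002, 0, 0, 0], [0.0, 0, 0, 0.002, 0, 0, 0]],
])

```text
t: 8.92
position: [566.4, 109.6, 154.0]
orientation: [-2.017, -2.404, 0.005]
wrist_force: [-0.6, 0.5, 2.6]
opening: 0.188
```

```bash
python3 - <<'E'
from h import *
s=sense(); print(s['position'],s['t'],s['wrist_force'],s['torque'],s['tau'])
snap('wrist','w9'); snap('side','s9');snap('scene','c9')
f=lambda n,u,v:cv2.resize(cv2.imread('pics/%s.png'%n)[v:v+70,u:u+50],None,fx=5,fy=5,interpolation=cv2.INTER_CUBIC)
cv2.imwrite('pics/w9e.png',np.hstack([f('s9',248,130),f('c9',290,165),cv2.resize(cv2.imread('pics/w9.png')[200:300,230:330],(350,350),interpolation=cv2.INTER_CUBIC)]))
E
```

```text
[566.41671194 109.61657267 153.9737789 ] 8.9167 [-0.60657687  0.47025765  2.58003137] [ 0.08607147 -0.07910935  0.02195948] [ 2.39939662e-01 -4.50210071e+01 -6.52967691e+00 -1.99794853e+01
  4.61530779e-02  7.53037725e-02 -4.79599315e-03]
```

View pics/w9e.png

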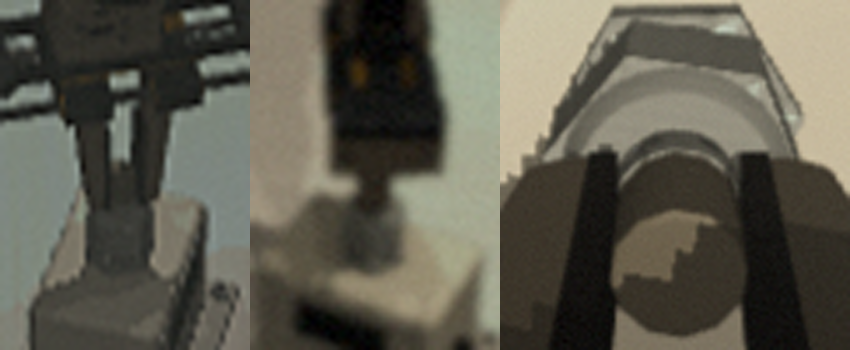

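>>> arm_command([
  [[0.0, 0, 0, 0.001, 0, 0, 0], [0.0, 0, 0, 0.0015, 0, 0, 0], [0.0, 0, 0, 0.0015, 0, 0, 0]],
])

```text
t: 9.32
position: [566.7, 109.8, 153.8]
orientation: [-2.018, -2.404, 0.004]
wrist_force: [-1.9, -0.4, 10.9]
opening: 0.186
```

>>> arm_command([
  [[0.0, 0, 0, 0.001, 0, 0, 0], [0.0, 0, 0, 0.002, 0, 0, 0], [0.0, 0, 0, 0.0025, 0, 0, 0], [0.0, 0, 0, 0.0025, 0, 0, 0]],
])

```text
t: 9.65
position: [567.1, 110.1, 153.7]
orientation: [-2.019, -2.405, 0.004]
wrist_force: [-4.5, -1.4, 17.4]
opening: 0.186
```

```bash
python3 - <<'E'
from h import *
s=sense(); print(s['position'],s['t'],s['wrist_force'],s['torque'])
im,c=snap('wrist','w10'); 
cv2.imwrite('pics/w10e.png',cv2.resize(im[180:300,220:340],(600,600),interpolation=cv2.INTER_CUBIC))
p=s['position'];
for z in (134,138,142,148): print(z,proj('w10',[567.4,110.6,z]))
E
```

```text
[567.09429492 110.09990428 153.68592692] 9.65 [-4.5049269  -1.39619473 17.37663752] [-0.26734817  1.24058269 -0.04491401]
134 [278.69768641 251.25750921]
138 [278.63763538 253.92881644]
142 [278.57507661 256.71167787]
148 [278.4761817  261.11091414]
```

View pics/w10e.png

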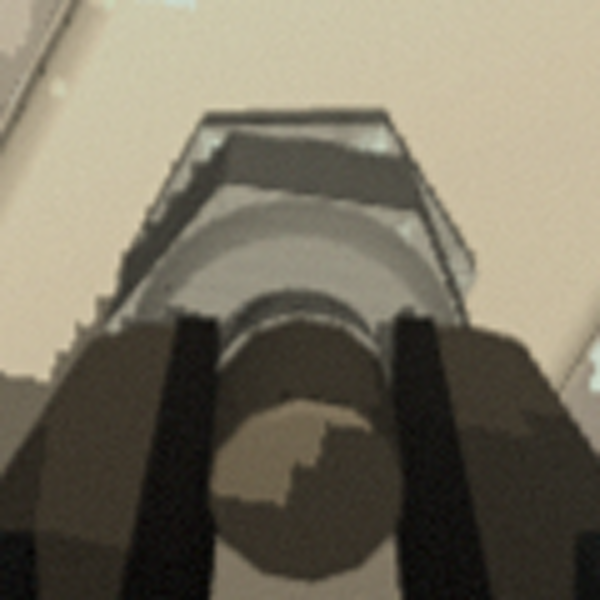

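17 N without moving is more than the lips can resist, and TCP z matches the expected home height. So the probe is home and I release it.

>>> arm_command([
  [[0.0, 0, 0, 0, 0, 0, 0], [0.0, 0, 0, -0.0005, 0, 0, 0], [0.3, 0, 0, -0.0005, 0, 0, 0], [0.5, 0, 0, -0.0005, 0, 0, 0], [0.8, 0, 0, -0.0005, 0, 0, 0], [0.8, 0, 0, -0.0005, 0, 0, 0], [0.8, 0, 0, -0.02, 0, 0, 0], [0.8, -0.02, 0, -0.05, 0, 0, 0], [0.8, -0.03, 0, -0.07, 0, 0, 0], [0.8, -0.03, 0, -0.075, 0, 0, 0], [0.8, -0.03, 0, -0.075, 0, 0, 0], [0.8, -0.03, 0, -0.075, 0, 0, 0]],
])

```text
t: 10.7
position: [571.9, 81.1, 227.9]
orientation: [-2.018, -2.405, 0.005]
wrist_force: [0.5, 1.3, 0.0]
opening: 0.797
```

>>> arm_command([
  [[0.8, 0, 0, 0, 0, 0, 0], [0.8, 0, 0, 0, 0, 0, 0]],
])

```text
t: 10.87
position: [570.7, 81.9, 226.3]
orientation: [-2.014, -2.405, 0.007]
wrist_force: [0.1, -0.6, -0.9]
opening: 0.796
```

```bash
python3 - <<'E'
from h import *
s=sense(); print(s['position'],s['orientation'],s['t'],s['wrist_force'],s['torque'],s['joint_pos'])
im,c=snap('wrist','w11'); print(proj('w11',[567.4,110.6,168]),proj('w11',[567.4,110.6,138]))
E
```

```text
[570.70089334  81.86206433 226.26701899] [-2.01428191 -2.40499245  0.00748455] 10.8667 [ 0.12691175 -0.59851721 -0.87365608] [-0.02043278 -0.10995884 -0.02392981] [ 0.27572978  0.42238965 -0.6129211   1.74751848  0.27170647  1.06442723
 -0.25412948]
[281.78190081 185.78773322] [281.92550916 178.34428368]
```

View pics/w11.png

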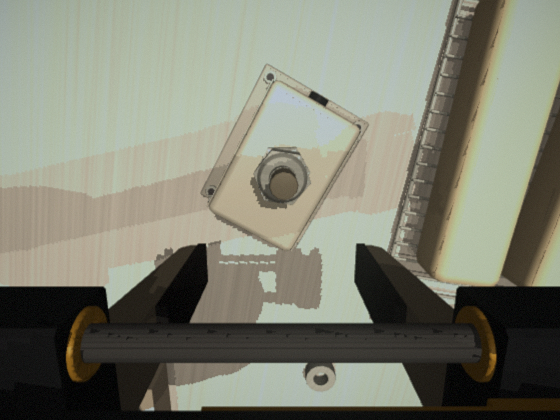

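```bash
python3 - <<'E'
from h import *
im=cv2.imread('pics/w11.png')
g=cv2.resize(im[140:215,240:325],None,fx=8,fy=8,interpolation=cv2.INTER_CUBIC)
g=cv2.convertScaleAbs(g,alpha=1.3)
# overlay hexes later
cv2.imwrite('pics/w11e.png',g)
E
```

View pics/w11e.png

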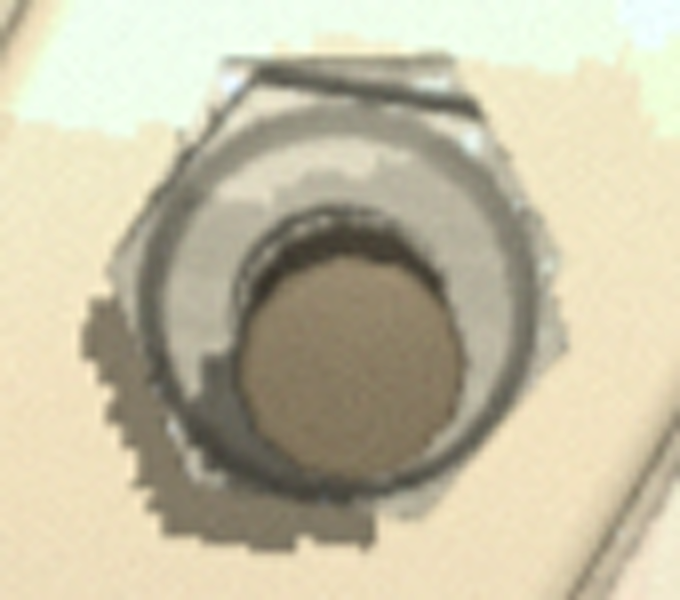

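```bash
python3 - <<'E'
from h import *
im=cv2.imread('pics/w11.png')
# centre from nut top ring: tune
def overlay(c,phi,ang_base,fn):
    g=cv2.resize(im[140:215,240:325],None,fx=8,fy=8,interpolation=cv2.INTER_CUBIC)
    def P(X): u=proj('w11',X); return ((u-[240,140]+0.5)*8-0.5).astype(int)
    for z,col,a in((133,(0,0,255),phi),(108,(0,160,255),phi),(104,(255,0,0),ang_base)):
        pts=np.array([P([c[0]+18/np.cos(np.pi/6)*np.cos(a+np.pi/6+k*np.pi/3),c[1]+18/np.cos(np.pi/6)*np.sin(a+np.pi/6+k*np.pi/3),z]) for k in range(6)])
        cv2.polylines(g,[pts],True,col,1)
    pts=np.array([P([c[0]+9*np.cos(t),c[1]+9*np.sin(t),168]) for t in np.linspace(0,6.28,40)]); cv2.polylines(g,[pts],True,(0,255,0),1)
    cv2.imwrite(fn,g)
# tool x yaw
s=sense();Rt=R.from_rotvec(s['orientation']).as_matrix(); yaw=np.degrees(np.arctan2(Rt[1,0],Rt[0,0])); print('yaw',yaw)
# fit from edge endpoints at z=133
A=atz('w11',240+(255+.5)/8-.5,140+(72+.5)/8-.5,133);B=atz('w11',240+480.5/8-.5,140+108.5/8-.5,133);C=atz('w11',240+115.5/8-.5,140+250.5/8-.5,133)
print(A,B,C,np.linalg.norm(A-B))
for P,Q in((A,B),(C,A)):
    d=P-Q; print('edge normal deg',(np.degrees(np.arctan2(d[1],d[0]))+90)%60)
print('ring centre',atz('w11',240+345.5/8-.5,140+300.5/8-.5,138),'cap', atz('w11',240+352.5/8-.5,140+367.5/8-.5,168))
for i,p in enumerate((34,)):
    overlay((567.2,110.9),np.radians(p),np.radians(yaw),'pics/o%d.png'%i)
E
```

```text
yaw 100.09787860711383
[556.6948858  129.01228258 133.        ] [576.45044901 129.41823892 133.        ] [547.20347717 111.61173434 133.        ] 19.759733755919513
edge normal deg 31.177203186448537
edge normal deg 31.389031521504336
ring centre [567.76110183 111.57283736 138.        ] cap [568.43578747 111.00714959 168.        ]
```

View pics/o0.png

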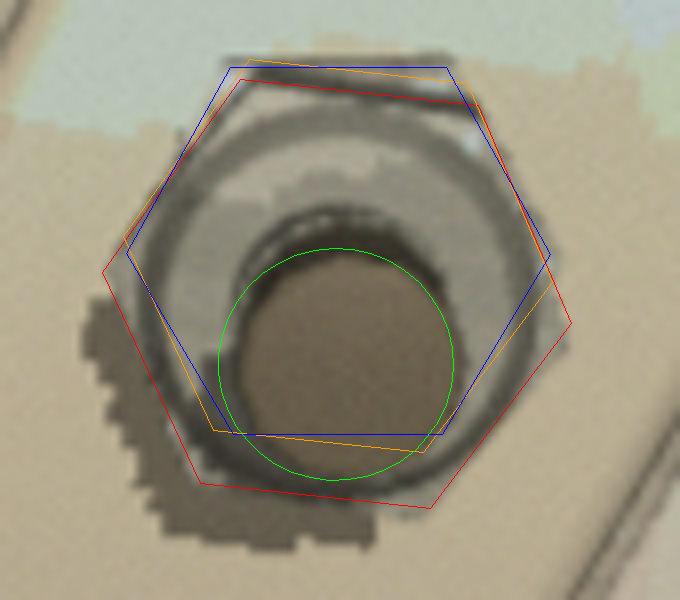

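>>> arm_command([
  [[0.8, 0.01, 0, 0, 0, 0, -7], [0.8, 0.02, 0, 0, 0, 0, -14], [0.8, 0.029, 0.001, 0, 0, 0, -21], [0.8, 0.029, 0.001, 0, 0, 0, -28], [0.8, 0.029, 0.001, 0, 0, 0, -35], [0.8, 0.029, 0.001, 0, 0, 0, -42], [0.8, 0.029, 0.001, 0, 0, 0, -49], [0.8, 0.029, 0.001, 0, 0, 0, -56], [0.8, 0.029, 0.001, 0, 0, 0, -63], [0.8, 0.029, 0.001, 0, 0, 0, -70], [0.8, 0.029, 0.001, 0, 0, 0, -76], [0.8, 0.029, 0.001, 0, 0, 0, -81]],
])

```text
t: 11.92
position: [566.4, 110.8, 225.7]
orientation: [0.039, -3.134, 0.001]
wrist_force: [0.6, 0.5, -0.1]
opening: 0.802
```

>>> arm_command([
  [[0.8, 0, 0, 0, 0, 0, -1], [0.8, 0, 0, 0, 0, 0, -1], [0.8, 0, 0, 0, 0, 0, -1]],
])

```text
t: 12.17
position: [566.1, 111.0, 225.2]
orientation: [0.064, -3.133, 0.0]
wrist_force: [0.3, -0.2, 0.4]
opening: 0.8
```

```bash
cat >> h.py <<'E'
def rep(target,yaw):
    s=sense(); p=s['position'];Rt=R.from_rotvec(s['orientation']); M=Rt.as_matrix()
    y=np.radians(yaw); D=np.array([[np.cos(y),np.sin(y),0],[np.sin(y),-np.cos(y),0],[0,0,-1.]])
    print('t',round(s['t'],2),'pos',p.round(2),'yaw',np.degrees(np.arctan2(M[1,0],M[0,0])).round(2),'z',M[:,2].round(4),'j7',s['joint_pos'][6].round(3),'F',s['wrist_force'].round(2),'T',s['torque'].round(3),'op',round(s['opening'],3))
    print('shift mm',(M.T@(np.array(target)-p)).round(2),'turn deg',np.degrees((Rt.inv()*R.from_matrix(D)).as_rotvec()).round(2))
E
python3 - <<'E'
from h import *
rep([566.4,110.4,113],181.3)
snap('wrist','w12')
E
```

```text
t 12.17 pos [566.11 110.97 225.16] yaw -177.67 z [-8.4e-03 -3.0e-04 -1.0e+00] j7 0.976 F [ 0.31 -0.24  0.38] T [ 0.036 -0.148  0.057] op 0.8
shift mm [ -1.21  -0.59 112.15] turn deg [-0.   -0.48  1.03]
```

View pics/w12.png

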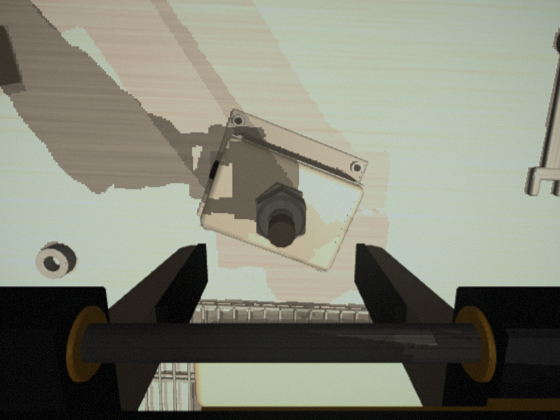

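```bash
python3 - <<'E'
from h import *
im=cv2.imread('pics/w12.png')
g=cv2.convertScaleAbs(cv2.resize(im[170:260,235:325],None,fx=7,fy=7,interpolation=cv2.INTER_CUBIC),alpha=2.5)
cv2.imwrite('pics/w12e.png',g[:600])
E
```

```text
(no output)
```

View pics/w12e.png

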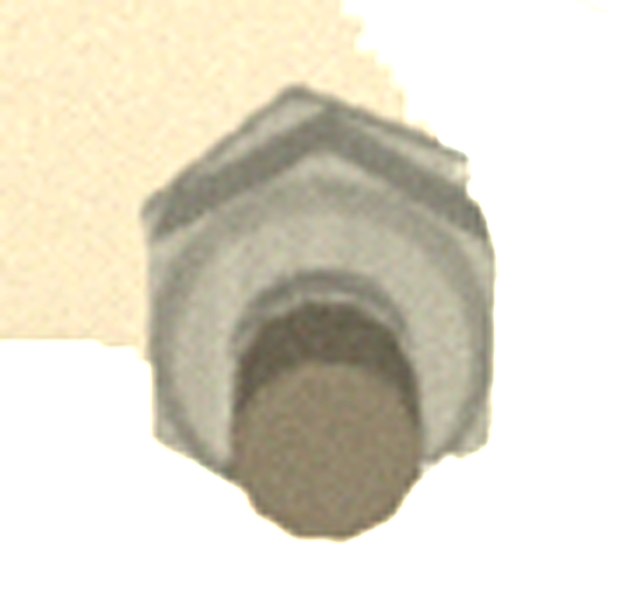

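>>> arm_command([
  [[0.8, -0.001, -0.0005, 0.015, 0, -0.5, 1], [0.8, -0.001, -0.0005, 0.04, 0, -0.5, 1], [0.8, -0.001, -0.0005, 0.065, 0, -0.5, 1], [0.8, -0.001, -0.0005, 0.085, 0, -0.5, 1], [0.8, -0.001, -0.0005, 0.1, 0, -0.5, 1], [0.8, -0.001, -0.0005, 0.108, 0, -0.5, 1], [0.8, -0.001, -0.0005, 0.111, 0, -0.5, 1], [0.8, -0.001, -0.0005, 0.112, 0, -0.5, 1], [0.8, -0.001, -0.0005, 0.112, 0, -0.5, 1], [0.8, -0.001, -0.0005, 0.112, 0, -0.5, 1], [0.8, -0.001, -0.0005, 0.112, 0, -0.5, 1]],
])

```text
t: 13.13
position: [567.0, 110.6, 114.3]
orientation: [-0.036, 3.139, 0.0]
wrist_force: [-0.3, 0.7, -0.4]
opening: 0.804
```

```bash
python3 - <<'E'
from h import *
rep([566.4,110.4,113],181.3)
E
```

```text
t 13.13 pos [566.96 110.63 114.32] yaw -178.67 z [ 0.0024  0.     -1.    ] j7 0.859 F [-0.29  0.7  -0.4 ] T [ 0.028 -0.139 -0.026] op 0.804
shift mm [ 0.57 -0.21  1.31] turn deg [-0.    0.14  0.03]
```

Nothing is touching and the tool is aligned. I close on the nut.

>>> arm_command([
  [[0.6, 0.0005, 0, 0.001, 0, 0, 0], [0.45, 0.0005, 0, 0.001, 0, 0, 0], [0.3, 0.0005, 0, 0.001, 0, 0, 0], [0.3, 0.0005, 0, 0.001, 0, 0, 0], [0.3, 0.0005, 0, 0.001, 0, 0, 0], [0.3, 0.0005, 0, 0.001, 0, 0, 0], [0.3, 0.0005, 0, 0.001, 0, 0, 0]],
])

```text
t: 13.72
position: [566.4, 111.0, 113.3]
orientation: [-0.037, 3.139, 0.001]
wrist_force: [0.8, 1.3, -0.7]
opening: 0.389
```

```bash
python3 - <<'E'
from h import *
rep([566.4,110.4,113],181.3)
E
```

```text
t 13.72 pos [566.45 110.95 113.32] yaw -178.66 z [ 2.4e-03  6.0e-04 -1.0e+00] j7 0.858 F [ 0.77  1.26 -0.75] T [ 0.188 -0.152 -0.022] op 0.389
shift mm [ 0.06 -0.55  0.32] turn deg [0.03 0.14 0.04]
```

>>> arm_command([
  [[0.2, 0, 0, 0, 0, 0, 2], [0.2, 0, 0, 0, 0, 0, 4], [0.2, 0, 0, 0, 0, 0, 6], [0.2, 0, 0, 0, 0, 0, 8], [0.2, 0, 0, 0, 0, 0, 10], [0.2, 0, 0, 0, 0, 0, 12]],
])

```text
t: 14.22
position: [566.4, 110.8, 113.3]
orientation: [0.292, 3.125, 0.0]
wrist_force: [-0.6, -0.8, 1.1]
opening: 0.389
```

```bash
python3 - <<'E'
from h import *
rep([566.4,110.6,113],181.3)
E
```

```text
t 14.22 pos [566.44 110.83 113.34] yaw 169.31 z [ 0.0026 -0.     -1.    ] j7 0.677 F [-0.6  -0.77  1.09] T [-0.094 -0.151  0.349] op 0.389
shift mm [-0.   -0.23  0.34] turn deg [ 1.000e-02  1.500e-01 -1.199e+01]
```

>>> arm_command([
  [[0.2, 0, 0, 0, 0, 0, 2], [0.2, 0, 0, 0, 0, 0, 4], [0.2, 0, 0, 0, 0, 0, 6]],
])

```text
t: 14.47
position: [566.4, 110.8, 113.3]
orientation: [0.456, 3.106, -0.0]
wrist_force: [0.1, 0.4, 0.5]
opening: 0.388
```

```bash
python3 - <<'E'
from h import *
rep([566.4,110.6,113],181.3)
E
```

```text
t 14.47 pos [566.42 110.76 113.32] yaw 163.28 z [ 2.6e-03 -5.0e-04 -1.0e+00] j7 0.586 F [0.08 0.45 0.47] T [-0.07  -0.157  0.298] op 0.388
shift mm [-0.02 -0.16  0.32] turn deg [-1.000e-02  1.500e-01 -1.802e+01]
```

```bash
cat > q.py <<'E'
from h import *
s=sense(); M=R.from_rotvec(s['orientation']).as_matrix()
a=(181.34-np.degrees(np.arctan2(M[1,0],M[0,0])))%360
print('t %.2f turned deg %.2f rad %.3f Tz %.3f'%(s['t'],a,np.radians(a),s['torque'][2]),s['wrist_force'].round(1),s['position'].round(1),'op %.3f j7 %.2f tau7 %.3f'%(s['opening'],s['joint_pos'][6],s['tau'][6]))
E
python3 q.py
```

```text
t 14.47 turned deg 18.06 rad 0.315 Tz 0.298 [0.1 0.4 0.5] [566.4 110.8 113.3] op 0.388 j7 0.59 tau7 0.062
```

>>> arm_command([
  [[0.2, 0, 0, 0, 0, 0, 2], [0.2, 0, 0, 0, 0, 0, 4]],
])

```text
t: 14.63
position: [566.4, 110.7, 113.3]
orientation: [0.565, 3.087, -0.001]
wrist_force: [1.0, -0.7, 0.6]
opening: 0.392
```

```bash
python3 q.py
```

```text
t 14.63 turned deg 22.08 rad 0.385 Tz 0.315 [ 1.  -0.7  0.6] [566.4 110.7 113.3] op 0.392 j7 0.53 tau7 0.057
```

>>> arm_command([
  [[0.2, 0, 0, 0, 0, 0, 2], [0.2, 0, 0, 0, 0, 0, 4]],
])

```text
t: 14.8
position: [566.4, 110.6, 113.3]
orientation: [0.673, 3.065, -0.001]
wrist_force: [-0.1, 0.7, 0.2]
opening: 0.39
```

```bash
python3 q.py
```

```text
t 14.80 turned deg 26.12 rad 0.456 Tz 0.326 [-0.1  0.7  0.2] [566.4 110.6 113.3] op 0.390 j7 0.46 tau7 0.057
```

>>> arm_command([
  [[0.2, 0, 0, 0, 0, 0, 2], [0.2, 0, 0, 0, 0, 0, 4]],
])

```text
t: 14.97
position: [566.4, 110.6, 113.4]
orientation: [0.78, 3.04, -0.002]
wrist_force: [-0.1, 0.2, 0.6]
opening: 0.389
```

```bash
python3 q.py
```

```text
t 14.97 turned deg 30.14 rad 0.526 Tz 0.313 [-0.1  0.2  0.6] [566.4 110.6 113.4] op 0.389 j7 0.40 tau7 0.057
```

>>> arm_command([
  [[0.2, 0, 0, 0, 0, 0, 2], [0.2, 0, 0, 0, 0, 0, 4]],
])

```text
t: 15.13
position: [566.4, 110.6, 113.3]
orientation: [0.887, 3.01, -0.002]
wrist_force: [0.2, -0.8, -0.3]
opening: 0.391
```

```bash
python3 q.py
```

```text
t 15.13 turned deg 34.17 rad 0.596 Tz 0.245 [ 0.2 -0.8 -0.3] [566.4 110.6 113.3] op 0.391 j7 0.34 tau7 0.057
```

>>> arm_command([
  [[0.2, 0, 0, 0, 0, 0, 2], [0.2, 0, 0, 0, 0, 0, 4], [0.2, 0, 0, 0, 0, 0, 6]],
])

```text
t: 15.38
position: [566.3, 110.5, 113.3]
orientation: [1.044, 2.959, -0.003]
wrist_force: [0.6, -0.4, 1.0]
opening: 0.391
```

```bash
python3 q.py
```

```text
t 15.38 turned deg 40.20 rad 0.702 Tz 0.261 [ 0.6 -0.4  1. ] [566.3 110.5 113.3] op 0.391 j7 0.25 tau7 0.062
```

>>> arm_command([
  [[0.2, 0, 0, 0, 0, 0, 2], [0.2, 0, 0, 0, 0, 0, 4], [0.2, 0, 0, 0, 0, 0, 6]],
])

```text
t: 15.63
position: [566.3, 110.5, 113.4]
orientation: [1.198, 2.9, -0.003]
wrist_force: [0.5, -0.7, 0.2]
opening: 0.39
```

```bash
python3 q.py
```

```text
t 15.63 turned deg 46.22 rad 0.807 Tz 0.329 [ 0.5 -0.7  0.2] [566.3 110.5 113.4] op 0.390 j7 0.16 tau7 0.062
```

>>> arm_command([
  [[0.2, 0, 0, 0, 0, 0, 2], [0.2, 0, 0, 0, 0, 0, 4], [0.2, 0, 0, 0, 0, 0, 6]],
])

```text
t: 15.88
position: [566.2, 110.4, 113.3]
orientation: [1.349, 2.833, -0.003]
wrist_force: [-0.6, -0.4, 0.8]
opening: 0.384
```

```bash
python3 q.py
```

```text
t 15.88 turned deg 52.25 rad 0.912 Tz 0.343 [-0.6 -0.4  0.8] [566.2 110.4 113.3] op 0.384 j7 0.07 tau7 0.062
```

>>> arm_command([
  [[0.2, 0, 0, 0, 0, 0, 2], [0.2, 0, 0, 0, 0, 0, 4], [0.2, 0, 0, 0, 0, 0, 6]],
])

```text
t: 16.13
position: [566.2, 110.4, 113.3]
orientation: [1.496, 2.758, -0.004]
wrist_force: [0.2, -0.4, 0.3]
opening: 0.389
```

```bash
python3 q.py
```

```text
t 16.13 turned deg 58.29 rad 1.017 Tz 0.298 [ 0.2 -0.4  0.3] [566.2 110.4 113.3] op 0.389 j7 -0.02 tau7 0.062
```

>>> arm_command([
  [[0.2, 0, 0, 0, 0, 0, 2], [0.2, 0, 0, 0, 0, 0, 4], [0.2, 0, 0, 0, 0, 0, 6]],
])

```text
t: 16.38
position: [566.1, 110.3, 113.3]
orientation: [1.638, 2.675, -0.004]
wrist_force: [-0.2, -0.7, 0.5]
opening: 0.392
```

```bash
python3 q.py
```

```text
t 16.38 turned deg 64.31 rad 1.122 Tz 0.303 [-0.2 -0.7  0.5] [566.1 110.3 113.3] op 0.392 j7 -0.11 tau7 0.060
```

>>> arm_command([
  [[0.2, 0, 0, 0, 0, 0, 2], [0.2, 0, 0, 0, 0, 0, 4], [0.2, 0, 0, 0, 0, 0, 6]],
])

```text
t: 16.63
position: [566.1, 110.3, 113.3]
orientation: [1.777, 2.585, -0.004]
wrist_force: [0.0, 0.1, 0.8]
opening: 0.388
```

```bash
python3 q.py
```

```text
t 16.63 turned deg 70.34 rad 1.228 Tz 0.322 [0.  0.1 0.8] [566.1 110.3 113.3] op 0.388 j7 -0.20 tau7 0.054
```

>>> arm_command([
  [[0.2, 0, 0, 0, 0, 0, 2], [0.2, 0, 0, 0, 0, 0, 4], [0.2, 0, 0, 0, 0, 0, 6]],
])

```text
t: 16.88
position: [566.0, 110.3, 113.3]
orientation: [1.91, 2.488, -0.004]
wrist_force: [0.6, 0.1, 0.1]
opening: 0.387
```

```bash
python3 q.py
```

```text
t 16.88 turned deg 76.36 rad 1.333 Tz 0.296 [0.6 0.1 0.1] [566.  110.3 113.3] op 0.387 j7 -0.29 tau7 0.045
```

>>> arm_command([
  [[0.2, 0, 0, 0, 0, 0, 2], [0.2, 0, 0, 0, 0, 0, 4], [0.2, 0, 0, 0, 0, 0, 6]],
])

```text
t: 17.13
position: [565.9, 110.3, 113.3]
orientation: [2.038, 2.384, -0.004]
wrist_force: [0.1, -1.0, 0.4]
opening: 0.39
```

```bash
python3 q.py
```

```text
t 17.13 turned deg 82.39 rad 1.438 Tz 0.316 [ 0.1 -1.   0.4] [565.9 110.3 113.3] op 0.390 j7 -0.38 tau7 0.036
```

>>> arm_command([
  [[0.2, 0, 0, 0, 0, 0, 2], [0.2, 0, 0, 0, 0, 0, 4], [0.2, 0, 0, 0, 0, 0, 6]],
])

```text
t: 17.38
position: [565.9, 110.2, 113.3]
orientation: [2.16, 2.273, -0.004]
wrist_force: [-0.2, -0.8, 0.1]
opening: 0.387
```

```bash
python3 q.py
```

```text
t 17.38 turned deg 88.41 rad 1.543 Tz 0.366 [-0.2 -0.8  0.1] [565.9 110.2 113.3] op 0.387 j7 -0.48 tau7 0.025
```

>>> arm_command([
  [[0.2, 0, 0, 0, 0, 0, 2], [0.2, 0, 0, 0, 0, 0, 4], [0.2, 0, 0, 0, 0, 0, 6]],
])

```text
t: 17.63
position: [565.8, 110.3, 113.3]
orientation: [2.276, 2.156, -0.004]
wrist_force: [0.3, -0.5, 0.0]
opening: 0.393
```

```bash
python3 q.py
```

```text
t 17.63 turned deg 94.43 rad 1.648 Tz 0.384 [ 0.3 -0.5  0. ] [565.8 110.3 113.3] op 0.393 j7 -0.57 tau7 0.013
```

>>> arm_command([
  [[0.2, 0, 0, 0, 0, 0, 2], [0.2, 0, 0, 0, 0, 0, 4], [0.2, 0, 0, 0, 0, 0, 6]],
])

```text
t: 17.88
position: [565.7, 110.3, 113.3]
orientation: [2.386, 2.034, -0.004]
wrist_force: [0.3, -1.0, 1.3]
opening: 0.387
```

```bash
python3 q.py
```

```text
t 17.88 turned deg 100.45 rad 1.753 Tz 0.399 [ 0.3 -1.   1.3] [565.7 110.3 113.3] op 0.387 j7 -0.66 tau7 0.001
```

>>> arm_command([
  [[0.2, 0, 0, 0, 0, 0, 2], [0.2, 0, 0, 0, 0, 0, 4], [0.2, 0, 0, 0, 0, 0, 6]],
])

```text
t: 18.13
position: [565.6, 110.2, 113.3]
orientation: [2.489, 1.905, -0.004]
wrist_force: [-0.1, 0.9, -0.5]
opening: 0.388
```

```bash
python3 q.py
```

```text
t 18.13 turned deg 106.47 rad 1.858 Tz 0.369 [-0.1  0.9 -0.5] [565.6 110.2 113.3] op 0.388 j7 -0.75 tau7 -0.011
```

The torque rise began at about 1.45 rad. I'll continue in smaller steps.

>>> arm_command([
  [[0.2, 0, 0, 0, 0, 0, 1.5], [0.2, 0, 0, 0, 0, 0, 3]],
])

```text
t: 18.3
position: [565.6, 110.3, 113.3]
orientation: [2.539, 1.838, -0.004]
wrist_force: [0.2, -0.8, 0.2]
opening: 0.386
```

```bash
python3 q.py
```

```text
t 18.30 turned deg 109.51 rad 1.911 Tz 0.432 [ 0.2 -0.8  0.2] [565.6 110.3 113.3] op 0.386 j7 -0.80 tau7 -0.116
```

>>> arm_command([
  [[0.2, 0, 0, 0, 0, 0, 1.5], [0.2, 0, 0, 0, 0, 0, 3]],
])

```text
t: 18.47
position: [565.5, 110.3, 113.3]
orientation: [2.587, 1.769, -0.004]
wrist_force: [0.4, -1.1, 0.5]
opening: 0.39
```

```bash
python3 q.py
```

```text
t 18.47 turned deg 112.62 rad 1.966 Tz 0.374 [ 0.4 -1.1  0.5] [565.5 110.3 113.3] op 0.390 j7 -0.84 tau7 -0.115
```

>>> arm_command([
  [[0.2, 0, 0, 0, 0, 0, 1.5], [0.2, 0, 0, 0, 0, 0, 2]],
])

```text
t: 18.63
position: [565.5, 110.3, 113.3]
orientation: [2.619, 1.721, -0.004]
wrist_force: [0.8, -0.7, -0.1]
opening: 0.385
```

```bash
python3 q.py
```

```text
t 18.63 turned deg 114.73 rad 2.002 Tz 0.419 [ 0.8 -0.7 -0.1] [565.5 110.3 113.3] op 0.385 j7 -0.87 tau7 -0.467
```

```bash
cat > fit.py <<'E'
import numpy as np,sys
from scipy.optimize import curve_fit
D=[(.21,.349),(.315,.298),(.385,.315),(.456,.326),(.526,.313),(.596,.245),(.702,.261),(.807,.329),(.912,.343),(1.017,.298),(1.122,.303),(1.228,.322),(1.333,.296),(1.438,.316),(1.543,.366),(1.648,.384),(1.753,.399),(1.858,.369),(1.911,.432),(1.966,.374),(2.002,.419)]
D+=eval(sys.argv[1]) if len(sys.argv)>1 else []
a,T=np.array(D).T
def f(a,on,d): x=a-on; return d+np.where(x<0,0,np.where(x<.4,.25*x,.1+.5*(x-.4)))
best=min((((f(a,on,d)-T)**2).sum(),on,d) for on in np.arange(1,2.2,.01) for d in np.arange(.28,.34,.002))
print(best,'sd',np.sqrt(best[0]/len(a)),'rise now',f(a[-1],best[1],0))
for on in np.arange(1.2,1.9,.05): print(round(on,2),round(min(((f(a,on,d)-T)**2).sum() for d in np.arange(.28,.34,.002)),5))
E
python3 fit.py
```

```text
(np.float64(0.020790875000000004), np.float64(1.5600000000000005), np.float64(0.31400000000000006)) sd 0.03146492756493596 rise now 0.12099999999999964
1.2 0.11638
1.25 0.08652
1.3 0.06396
1.35 0.04749
1.4 0.03501
1.45 0.02649
1.5 0.02232
1.55 0.02098
1.6 0.02172
1.65 0.02448
1.7 0.02698
1.75 0.0307
1.8 0.03381
1.85 0.03785
```

>>> arm_command([
  [[0.2, 0, 0, 0, 0, 0, 1.5], [0.2, 0, 0, 0, 0, 0, 3]],
])

```text
t: 18.8
position: [565.5, 110.3, 113.3]
orientation: [2.666, 1.649, -0.004]
wrist_force: [-0.1, 0.4, 0.7]
opening: 0.386
```

```bash
python3 q.py
```

```text
t 18.80 turned deg 117.87 rad 2.057 Tz 0.417 [-0.1  0.4  0.7] [565.5 110.3 113.3] op 0.386 j7 -0.92 tau7 -0.110
```

>>> arm_command([
  [[0.2, 0, 0, 0, 0, 0, 1.5], [0.2, 0, 0, 0, 0, 0, 3]],
])

```text
t: 18.97
position: [565.4, 110.3, 113.3]
orientation: [2.71, 1.575, -0.004]
wrist_force: [0.0, -1.3, 0.8]
opening: 0.392
```

```bash
python3 q.py
```

```text
t 18.97 turned deg 121.02 rad 2.112 Tz 0.399 [ 0.  -1.3  0.8] [565.4 110.3 113.3] op 0.392 j7 -0.97 tau7 -0.150
```

```bash
python3 fit.py "[(2.057,.417),(2.112,.399)]"
```

```text
(np.float64(0.027083625000000017), np.float64(1.6300000000000006), np.float64(0.31600000000000006)) sd 0.03431543257841112 rise now 0.14099999999999976
1.2 0.20922
1.25 0.15919
1.3 0.11895
1.35 0.08856
1.4 0.06649
1.45 0.05009
1.5 0.03888
1.55 0.03165
1.6 0.0277
1.65 0.02722
1.7 0.02796
1.75 0.03122
1.8 0.03441
1.85 0.0389
```

>>> arm_command([
  [[0.2, 0, 0, 0, 0, 0, 2], [0.2, 0, 0, 0, 0, 0, 4]],
])

```text
t: 19.13
position: [565.4, 110.4, 113.3]
orientation: [2.765, 1.475, -0.003]
wrist_force: [-0.2, 0.9, 1.3]
opening: 0.391
```

```bash
python3 q.py
```

```text
t 19.13 turned deg 125.20 rad 2.185 Tz 0.431 [-0.2  0.9  1.3] [565.4 110.4 113.3] op 0.391 j7 -1.03 tau7 -0.063
```

>>> arm_command([
  [[0.2, 0, 0, 0, 0, 0, 2], [0.2, 0, 0, 0, 0, 0, 3]],
])

```text
t: 19.3
position: [565.4, 110.4, 113.3]
orientation: [2.805, 1.398, -0.003]
wrist_force: [1.6, -0.3, -0.2]
opening: 0.39
```

```bash
python3 q.py; snap=1; python3 -c "
from h import *
snap('wrist','w13')"
```

```text
t 19.30 turned deg 128.34 rad 2.240 Tz 0.426 [ 1.6 -0.3 -0.2] [565.4 110.4 113.3] op 0.390 j7 -1.08 tau7 -0.420
```

View pics/w13.png

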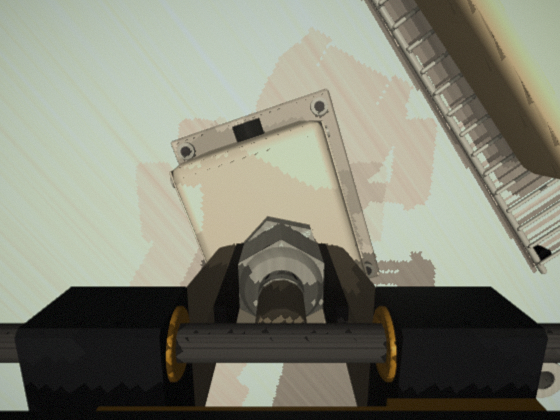

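```bash
python3 q.py
```

```text
t 19.35 turned deg 128.34 rad 2.240 Tz 0.334 [-0.1 -1.7  1.5] [565.4 110.4 113.3] op 0.393 j7 -1.08 tau7 -0.395
```

>>> arm_command([
  [[0.2, 0, 0, 0, 0, 0, 2], [0.2, 0, 0, 0, 0, 0, 4]],
])

```text
t: 19.52
position: [565.4, 110.4, 113.4]
orientation: [2.853, 1.298, -0.002]
wrist_force: [-0.1, 0.1, 1.0]
opening: 0.395
```

```bash
python3 q.py
```

```text
t 19.52 turned deg 132.42 rad 2.311 Tz 0.427 [-0.1  0.1  1. ] [565.4 110.4 113.4] op 0.395 j7 -1.14 tau7 -0.057
```

```bash
python3 - <<'E'
from h import *
s0=sense();c=calibration('wrist')
im,_=snap('wrist','w14')
g=cv2.convertScaleAbs(cv2.resize(im[200:330,200:370],None,fx=4.6,fy=4.6,interpolation=cv2.INTER_CUBIC),alpha=1.8)
cv2.imwrite('pics/w14e.png',g)
p=s0['position']
# overlay predicted hex at tool-aligned yaw
M=R.from_rotvec(s0['orientation']).as_matrix(); 
for lag in (0,10):
  h=g.copy()
  a0=np.arctan2(M[1,1],M[0,1])+np.radians(lag)
  cx=p+1.4*M[:,1]; 
  pts=[]
  for k in range(6):
    a=a0+np.pi/6+k*np.pi/3; u=proj('w14',[cx[0]+20.78*np.cos(a),cx[1]+20.78*np.sin(a),133]); pts.append(((u-[200,200])*4.6).astype(int))
  cv2.polylines(h,[np.array(pts)],True,(0,0,255) ,1); cv2.imwrite('pics/w14_%d.png'%lag,h)
E
python3 q.py
```

```text
t 19.57 turned deg 132.52 rad 2.313 Tz 0.189 [0.  0.2 0.5] [565.3 110.4 113.3] op 0.389 j7 -1.14 tau7 -0.309
```

View pics/w14e.png

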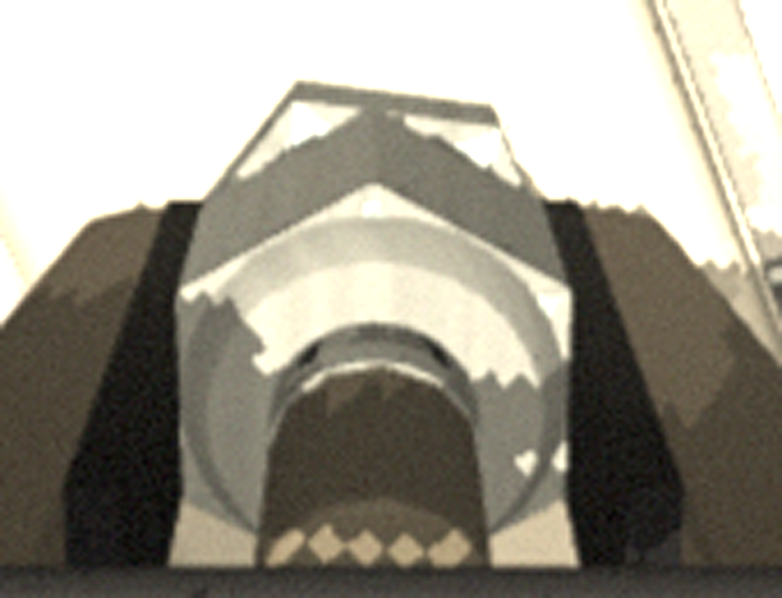

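View pics/w14_0.png

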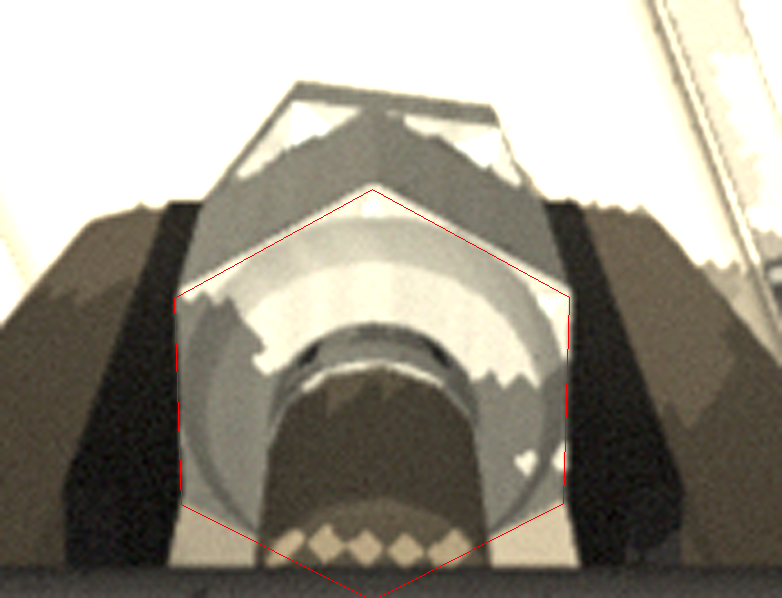

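```bash
cat >> q.py <<'E'
print('qd',s['joint_velocities'].round(3),'T',s['torque'].round(3),'tau',s['tau'].round(2))
E
python3 q.py
```

```text
t 19.57 turned deg 132.52 rad 2.313 Tz 0.189 [0.  0.2 0.5] [565.3 110.4 113.3] op 0.389 j7 -1.14 tau7 -0.309
qd [ 0.006  0.    -0.008 -0.001  0.009  0.003  0.068] T [0.052 0.182 0.189] tau [ 2.000e-02 -4.820e+01 -3.380e+00 -1.978e+01 -4.000e-02 -1.400e-01
 -3.100e-01]
```

>>> arm_command([
  [[0.2, 0, 0, 0, 0, 0, 1], [0.2, 0, 0, 0, 0, 0, 2]],
])

```text
t: 19.73
position: [565.3, 110.5, 113.3]
orientation: [2.877, 1.244, -0.002]
wrist_force: [0.4, -0.8, 0.4]
opening: 0.388
```

```bash
python3 q.py
```

```text
t 19.73 turned deg 134.57 rad 2.349 Tz 0.468 [ 0.4 -0.8  0.4] [565.3 110.5 113.3] op 0.388 j7 -1.17 tau7 -0.259
qd [-0.037 -0.006  0.049  0.001 -0.033 -0.005 -0.181] T [0.169 0.183 0.468] tau [  0.25 -48.13  -3.32 -19.79  -0.14  -0.16  -0.26]
```

```bash
python3 fit.py "[(2.057,.417),(2.112,.399),(2.185,.431),(2.24,.426),(2.311,.427),(2.349,.468)]"
```

```text
(np.float64(0.039293437500000014), np.float64(1.8100000000000007), np.float64(0.32800000000000007)) sd 0.03814855829517022 rise now 0.16949999999999973
1.2 0.51988
1.25 0.41682
1.3 0.32855
1.35 0.25514
1.4 0.19535
1.45 0.14906
1.5 0.11552
1.55 0.09127
1.6 0.07189
1.65 0.05796
1.7 0.04732
1.75 0.04194
1.8 0.03934
1.85 0.04064
```

>>> arm_command([
  [[0.2, 0, 0, 0, 0, 0, 1.2], [0.2, 0, 0, 0, 0, 0, 2.4]],
])

```text
t: 19.9
position: [565.3, 110.5, 113.3]
orientation: [2.903, 1.181, -0.002]
wrist_force: [-0.2, -0.1, 1.0]
opening: 0.389
```

```bash
python3 q.py
```

```text
t 19.90 turned deg 137.07 rad 2.392 Tz 0.441 [-0.2 -0.1  1. ] [565.3 110.5 113.3] op 0.389 j7 -1.21 tau7 -0.220
qd [-0.046 -0.007  0.059  0.005 -0.041 -0.005 -0.218] T [0.152 0.219 0.441] tau [  0.35 -48.11  -3.19 -19.82  -0.11  -0.17  -0.22]
```

>>> arm_command([
  [[0.2, 0, 0, 0, 0, 0, 1.2], [0.2, 0, 0, 0, 0, 0, 2.4]],
])

```text
t: 20.07
position: [565.3, 110.5, 113.3]
orientation: [2.928, 1.117, -0.002]
wrist_force: [0.1, -0.9, 1.3]
opening: 0.388
```

```bash
python3 q.py
```

```text
t 20.07 turned deg 139.58 rad 2.436 Tz 0.425 [ 0.1 -0.9  1.3] [565.3 110.5 113.3] op 0.388 j7 -1.25 tau7 -0.241
qd [-0.046 -0.008  0.06   0.004 -0.038 -0.007 -0.216] T [0.126 0.144 0.425] tau [  0.36 -48.12  -3.03 -19.83  -0.11  -0.17  -0.24]
```

>>> arm_command([
  [[0.2, 0, 0, 0, 0, 0, 1.2], [0.2, 0, 0, 0, 0, 0, 2.4]],
])

```text
t: 20.23
position: [565.3, 110.5, 113.3]
orientation: [2.952, 1.052, -0.002]
wrist_force: [0.1, -0.2, 0.1]
opening: 0.388
```

```bash
python3 q.py
```

```text
t 20.23 turned deg 142.10 rad 2.480 Tz 0.464 [ 0.1 -0.2  0.1] [565.3 110.5 113.3] op 0.388 j7 -1.29 tau7 -0.251
qd [-0.046 -0.009  0.06   0.004 -0.039 -0.005 -0.213] T [0.186 0.29  0.464] tau [  0.35 -48.13  -2.89 -19.84  -0.11  -0.17  -0.25]
```

>>> arm_command([
  [[0.2, 0, 0, 0, 0, 0, 1.2], [0.2, 0, 0, 0, 0, 0, 2.4]],
])

```text
t: 20.4
position: [565.3, 110.5, 113.3]
orientation: [2.975, 0.987, -0.002]
wrist_force: [-0.6, -0.5, 0.8]
opening: 0.389
```

```bash
python3 q.py
```

```text
t 20.40 turned deg 144.62 rad 2.524 Tz 0.461 [-0.6 -0.5  0.8] [565.3 110.5 113.3] op 0.389 j7 -1.33 tau7 -0.258
qd [-0.045 -0.007  0.058  0.003 -0.039 -0.005 -0.213] T [0.257 0.176 0.461] tau [  0.36 -48.13  -2.74 -19.86  -0.11  -0.18  -0.26]
```

>>> arm_command([
  [[0.2, 0, 0, 0, 0, 0, 1.2], [0.2, 0, 0, 0, 0, 0, 2.4]],
])

```text
t: 20.57
position: [565.2, 110.6, 113.3]
orientation: [2.996, 0.921, -0.001]
wrist_force: [0.5, -0.8, 1.3]
opening: 0.387
```

```bash
python3 q.py
```

```text
t 20.57 turned deg 147.15 rad 2.568 Tz 0.473 [ 0.5 -0.8  1.3] [565.2 110.6 113.3] op 0.387 j7 -1.37 tau7 -0.265
qd [-0.047 -0.007  0.059  0.005 -0.039 -0.006 -0.214] T [0.233 0.198 0.473] tau [  0.36 -48.13  -2.59 -19.87  -0.1   -0.18  -0.27]
```

```bash
python3 - <<'E'
from h import *
s0=sense()
im,_=snap('wrist','w15')
g=cv2.convertScaleAbs(cv2.resize(im[200:330,200:370],None,fx=4.6,fy=4.6,interpolation=cv2.INTER_CUBIC),alpha=1.8)
p=s0['position']; M=R.from_rotvec(s0['orientation']).as_matrix(); 
a0=np.arctan2(M[1,1],M[0,1]); cx=p+1.4*M[:,1]
pts=[((proj('w15',[cx[0]+20.78*np.cos(a0+np.pi/6+k*np.pi/3),cx[1]+20.78*np.sin(a0+np.pi/6+k*np.pi/3),133])-[200,200])*4.6).astype(int) for k in range(6)]
cv2.polylines(g,[np.array(pts)],True,(0,0,255) ,1); cv2.imwrite('pics/w15e.png',g)
E
python3 q.py
```

```text
t 20.62 turned deg 147.20 rad 2.569 Tz 0.377 [-0.5 -0.9  0.8] [565.2 110.6 113.3] op 0.387 j7 -1.37 tau7 -0.385
qd [ 0.003  0.001 -0.005 -0.001  0.005  0.001  0.044] T [0.225 0.224 0.377] tau [  0.08 -48.18  -2.5  -19.85  -0.07  -0.17  -0.39]
```

View pics/w15e.png

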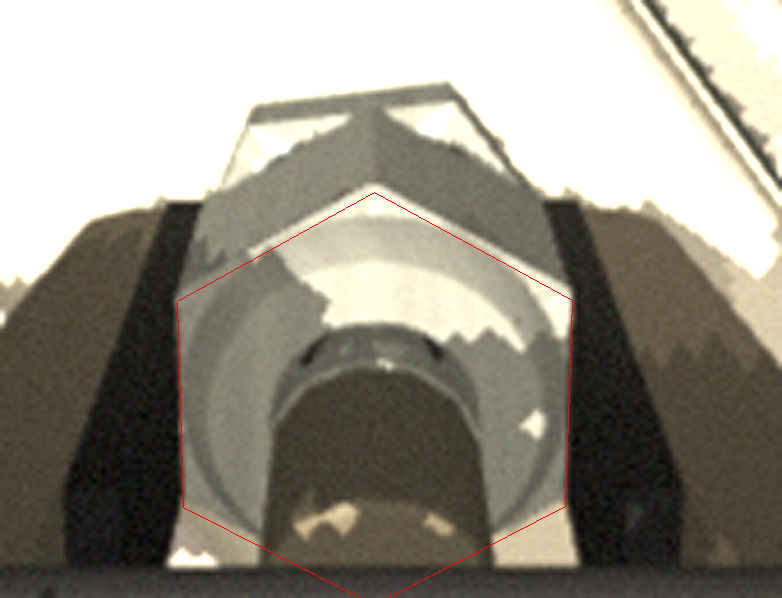

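>>> arm_command([
  [[0.2, 0, 0, 0, 0, 0, 1.2], [0.2, 0, 0, 0, 0, 0, 2.4], [0.2, 0, 0, 0, 0, 0, 3.6]],
])

```text
t: 20.87
position: [565.2, 110.6, 113.3]
orientation: [3.024, 0.822, -0.001]
wrist_force: [0.2, -0.9, 0.3]
opening: 0.389
```

```bash
python3 q.py
```

```text
t 20.87 turned deg 150.92 rad 2.634 Tz 0.455 [ 0.2 -0.9  0.3] [565.2 110.6 113.3] op 0.389 j7 -1.42 tau7 -0.260
qd [-0.049 -0.007  0.059  0.003 -0.038 -0.006 -0.216] T [0.262 0.204 0.455] tau [  0.42 -48.12  -2.34 -19.89  -0.09  -0.18  -0.26]
```

>>> arm_command([
  [[0.45, 0, 0, 0, 0, 0, 0], [0.5, 0, 0, 0, 0, 0, 0], [0.5, 0, 0, 0, 0, 0, 0], [0.5, 0, 0, 0, 0, 0, 0]],
])

```text
t: 21.2
position: [565.2, 110.6, 113.3]
orientation: [3.025, 0.822, -0.001]
wrist_force: [-0.2, 0.9, 0.4]
opening: 0.499
```

```bash
python3 - <<'E'
from h import *
L=[]
for i in range(8):
    im,_=snap('wrist','b%d'%i); s=sense(); L.append(s['torque'])
L=np.array(L);print(L.round(3),L.mean(0),L.std(0)); print(s['position'],s['opening'])
cv2.imwrite('pics/b7e.png',cv2.convertScaleAbs(cv2.resize(im[200:330,200:370],None,fx=4.6,fy=4.6,interpolation=cv2.INTER_CUBIC),alpha=1.8))
E
python3 q.py
```

```text
[[-0.009 -0.016  0.043]
 [-0.029 -0.014  0.032]
 [-0.022 -0.033  0.005]
 [ 0.056 -0.008  0.011]
 [-0.015  0.02  -0.001]
 [-0.039 -0.02   0.011]
 [-0.034  0.027 -0.034]
 [-0.002  0.025 -0.042]] [-0.01182682 -0.00255241  0.00323122] [0.02801023 0.02158735 0.027372  ]
[565.20255829 110.6115925  113.31144609] 0.5029148098464639
t 21.60 turned deg 150.92 rad 2.634 Tz -0.042 [ 1.3 -0.4  1. ] [565.2 110.6 113.3] op 0.503 j7 -1.42 tau7 -0.001
qd [-0.001 -0.     0.    -0.001 -0.001 -0.001 -0.002] T [-0.002  0.025 -0.042] tau [ 0.000e+00 -4.830e+01 -2.510e+00 -1.983e+01  1.000e-02 -7.000e-02
 -0.000e+00]
```

View pics/b7e.png

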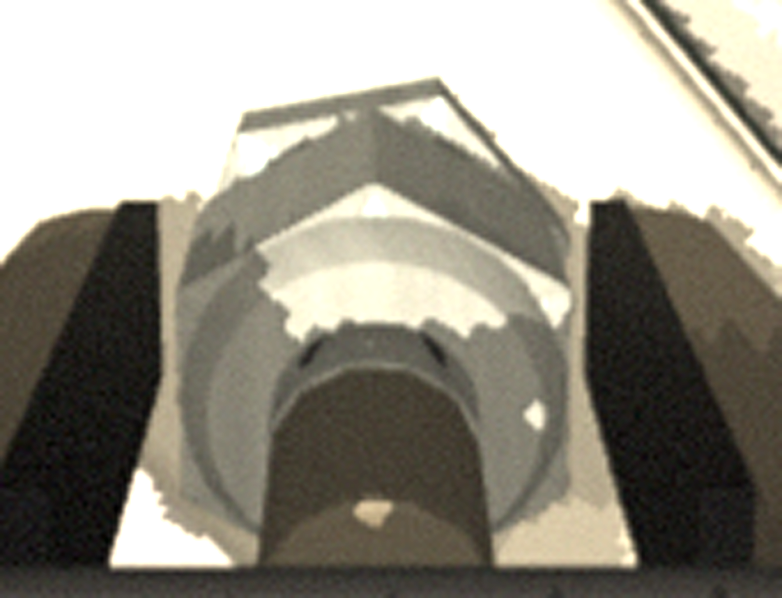

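>>> arm_command([
  [[0.2, 0, 0, 0, 0, 0, 0], [0.2, 0, 0, 0, 0, 0, 0], [0.2, 0, 0, 0, 0, 0, 0], [0.2, 0, 0, 0, 0, 0, 0], [0.2, 0, 0, 0, 0, 0, 1], [0.2, 0, 0, 0, 0, 0, 2], [0.2, 0, 0, 0, 0, 0, 3]],
])

```text
t: 22.18
position: [565.2, 110.6, 113.3]
orientation: [3.045, 0.741, -0.001]
wrist_force: [0.1, -0.1, 0.1]
opening: 0.395
```

```bash
python3 q.py
```

```text
t 22.18 turned deg 153.98 rad 2.687 Tz 0.498 [ 0.1 -0.1  0.1] [565.2 110.6 113.3] op 0.395 j7 -1.47 tau7 -0.294
qd [-0.038 -0.005  0.052  0.003 -0.035 -0.006 -0.182] T [-0.024  0.025  0.498] tau [  0.41 -48.27  -2.34 -19.84  -0.35  -0.09  -0.29]
```

>>> arm_command([
  [[0.2, 0, 0, 0, 0, 0, 1.2]],
])

```text
t: 22.27
position: [565.2, 110.6, 113.3]
orientation: [3.053, 0.707, -0.0]
wrist_force: [-0.1, -0.5, -0.0]
opening: 0.39
```

```bash
python3 q.py
```

```text
t 22.27 turned deg 155.25 rad 2.710 Tz 0.482 [-0.1 -0.5 -0. ] [565.2 110.6 113.3] op 0.390 j7 -1.49 tau7 -0.209
qd [-0.053 -0.006  0.065  0.005 -0.039 -0.005 -0.236] T [-0.003  0.055  0.482] tau [  0.52 -48.29  -2.26 -19.86  -0.32  -0.09  -0.21]
```

>>> arm_command([
  [[0.2, 0, 0, 0, 0, 0, 1.2]],
])

```text
t: 22.35
position: [565.2, 110.6, 113.3]
orientation: [3.061, 0.672, -0.0]
wrist_force: [0.5, 0.2, -0.3]
opening: 0.39
```

```bash
python3 q.py
```

```text
t 22.35 turned deg 156.56 rad 2.732 Tz 0.501 [ 0.5  0.2 -0.3] [565.2 110.6 113.3] op 0.390 j7 -1.51 tau7 -0.241
qd [-0.053 -0.005  0.065  0.003 -0.04  -0.004 -0.235] T [-0.034 -0.049  0.501] tau [  0.48 -48.28  -2.22 -19.85  -0.33  -0.09  -0.24]
```

>>> arm_command([
  [[0.2, 0, 0, 0, 0, 0, 1.2]],
])

```text
t: 22.43
position: [565.2, 110.6, 113.3]
orientation: [3.068, 0.637, -0.0]
wrist_force: [0.5, -0.5, 0.2]
opening: 0.385
```

```bash
python3 q.py
```

```text
t 22.43 turned deg 157.87 rad 2.755 Tz 0.495 [ 0.5 -0.5  0.2] [565.2 110.6 113.3] op 0.385 j7 -1.53 tau7 -0.247
qd [-0.052 -0.008  0.066  0.004 -0.04  -0.003 -0.237] T [-0.082  0.05   0.495] tau [  0.47 -48.29  -2.15 -19.85  -0.33  -0.09  -0.25]
```

The rise averages 0.186 N m over four readings taken while turning, inside the 0.15–0.28 band. I release and lift clear.

>>> arm_command([
  [[0.45, 0, 0, 0, 0, 0, 0], [0.7, 0, 0, 0, 0, 0, 0], [0.8, 0, 0, 0, 0, 0, 0], [0.8, 0, 0, 0, 0, 0, 0], [0.8, 0, 0, -0.01, 0, 0, 0], [0.8, 0, 0, -0.03, 0, 0, 0], [0.8, 0, 0, -0.06, 0, 0, 0], [0.8, 0, 0, -0.09, 0, 0, 0], [0.8, 0, 0, -0.12, 0, 0, 0], [0.8, 0, 0, -0.14, 0, 0, 0], [0.8, -0.02, 0, -0.15, 0, 0, 0], [0.8, -0.04, 0, -0.15, 0, 0, 0]],
])

```text
t: 23.43
position: [529.7, 96.6, 267.0]
orientation: [3.068, 0.638, 0.009]
wrist_force: [0.9, -0.8, 0.3]
opening: 0.797
```

>>> arm_command([
  [[0.8, 0, 0, 0, 0, 0, 0], [0.8, 0, 0, 0, 0, 0, 0], [0.8, 0, 0, 0, 0, 0, 0], [0.8, 0, 0, 0, 0, 0, 0]],
])

```text
t: 23.77
position: [530.2, 96.9, 267.0]
orientation: [3.068, 0.638, 0.01]
wrist_force: [0.0, 0.1, -0.0]
opening: 0.8
```

```bash
python3 - <<'E'
from h import *
rep([566,110,260],0)
for n in('wrist','side','scene'): snap(n,n+'F')
a=cv2.imread('pics/wristF.png');b=cv2.imread('pics/sideF.png');c=cv2.imread('pics/sceneF.png')
f=lambda im,u,v:cv2.resize(im[v:v+70,u:u+60],None,fx=5,fy=5,interpolation=cv2.INTER_CUBIC)
r=cv2.resize(a,(467,350))
cv2.imwrite('pics/F.png',np.vstack([np.hstack([f(b,240,130),f(c,285,165)]),np.hstack([cv2.resize(a,(333,250)),cv2.resize(b,(267,250))])]))
X=[566.4,110.6,168];print(proj('wristF',X),proj('sideF',X),proj('sceneF',X))
E
```

```text
t 23.77 pos [530.17  96.93 266.99] yaw 23.5 z [ 0.0075 -0.0061 -1.    ] j7 -1.465 F [ 0.04  0.15 -0.03] T [ 0.05  -0.026 -0.016] op 0.8
shift mm [38.04  2.25  7.18] turn deg [ 0.43 -0.35 23.5 ]
[280.56060892 165.95471285] [271.760282   162.75624543] [314.39137029 197.3883261 ]
```

View pics/F.png

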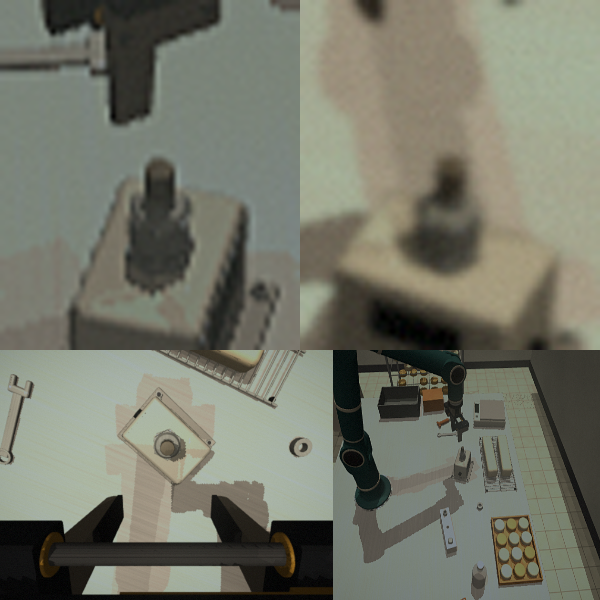

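View pics/wristF.png

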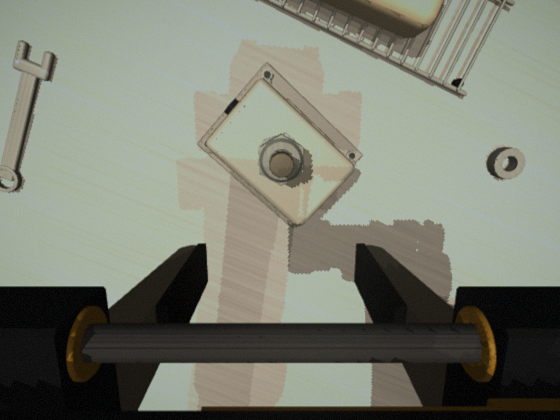

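In both fixed views the cap top sits where a home probe at z=168 should project: side (271.8,163) against (271.8,162.8), scene (315,197.6) against (314.4,197.4). A probe stopped at the lips would show about 3 px higher. The arm is clear, so I hand in.

```bash
python3 -c "
from plant import *
print(close_job())"
```

```text
the job is handed in; nothing more can be done
None
```

I fitted the humidity probe in the gland, tightened the nut, let go and handed the job in at about 24 s. The hand-in gave no verdict, and my torque readings did not follow the described curve.

- **Seating:** the probe stopped hard at the expected height. A 17 N push did not move it, which is more than the rubber lips can resist. I saw no separate peak at the lips; the probe probably went through them between readings. In the final side and scene pictures the cap top is within 1 pixel of where a fully home probe should appear.
- **Tightening:** I turned the nut clockwise by about 2.75 rad. The last four readings while turning averaged 0.494 N m, against a drag of about 0.31 N m. That is a rise of about 0.19 N m, or roughly 120 N of grip, within the 0.15 to 0.28 band.
- **What disagreed:** the torque climbed more slowly and over a longer turn than described, from about 1.5 rad. No single starting point of the described curve fitted all the readings, whose noise was about 0.03 N m. I went by the measured torque instead of the turn angle. The pictures showed the nut turning with the fingers, and with the fingers open the torque read zero.
- **End state:** the gripper is open and clear, with zero wrist force. In the final pictures the other parts look unmoved.

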